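# Pin the tube wheel hub to the flat of its shaft

### The arm

A 6-joint arm with a two-finger parallel gripper is mounted at the origin on the work surface. World frame = base frame: x ahead of the robot, y to its left, z up, the work surface at z = 0. Lengths are in m, angles in rad, forces in N, time in s.
With the tool pointing down it reaches from about 0.25 to 0.725 m from the base axis. Payload 4 kg.
Tool frame: the origin (TCP) lies between the finger pads; the fingertips stand 17 mm ahead of it and the grasp point (between the pads) lies 2 mm behind it; z points along the fingers, y is the direction in which the jaws open and shut (so a half turn about z gives the same grasp; the last joint's range is limited). The gripper opens to 85 mm and grips with 20 to 120 N. Pads are 22 mm wide; open, the fingers measure 114 mm over their backs; the gripper's body (76 mm by 85 mm) begins 54 mm behind the grasp point. The pads swing forward as they close: fully open they stand 13 mm farther back than shut.
Start: joints at [-1.223, 0.241, 0.005, 1.335, 0, 1.571], TCP at [0.17, -0.47, 0.248] pointing down, gripper open.
Joint ranges: [-2.72, 2.72], [-1.05, 1.87], [-1.09, 1.28], [-1.99, 2.15], [-1.42, 1.44], [-3.14, 3.14]. Speed limits (rad/s): [2.79, 2.79, 3.14, 3.14, 3.14, 3.14].

### API

Orientations are given as a unit quaternion [x, y, z, w].
In Python, from workcell import readout, viewer, order gives the robot as it stands. The module is installed in compiled form; this text tells all that it offers.
- The arm moves only by the shell command python3 -m crank 'ROWS'. ROWS is text: rows parted by semicolons, each of 7 numbers parted by spaces: the shift along the tool's x, y, z in m, then the turn, a rotation vector about the tool's x, y, z in rad, then the gripper's target within -1 to 1 (shut at 1, half-way at 0, fully open at -1). A call has 1 to 20 rows; each row shifts and turns the pose as measured when the row begins, along the tool's axes as they then stand; what a row does not reach is not made up. A row lasts 1/12 s, in which the tool goes at most 41.7 mm and 7.16 degrees, less where a joint would pass 70% of its speed; a pose out of reach is approached as far as the arm can. A call with a gripper value outside its range is refused whole. The fingers move at their own pace and stop on an object; the grip force is fixed at half the most. Time passes only in rows, so rows that do not move let the fingers close. It gives the time, the measured TCP pose, the force and the opening at its end, in the units of the state.
- readout.get_obs(): the state, without advancing time (a new reading comes with each control period).
- viewer.camera(name): name is "scene" or "side" or "wrist"; returns the picture (480x640x3 uint8, red, green, blue); there is no depth.
- viewer.calibration(name): a dict with "fx", "fy", "cx", "cy" (pixels), "eye" and "rotation" of the camera in the world. Camera axes: x right, y down, z forward; pixel columns grow to the right and rows downward; lengths in m; the calibration is good to about 2 mm. A picture is of the moment at which its call begins: read the wrist's pose just before it. calibration takes no time and is no camera call; for the wrist camera it gives the pose at the moment of the call.
- order.job_done(): hands the job in, once; it reports no verdict.
The state is a dict: "clock": time; "joint_pos": joint angles; "joint_vel": joint speeds; "tau": joint torques, N m; "eef_pos": TCP position; "tool_rot": TCP orientation; "ft_force": force on the tool from outside, world axes, zero at the start; "ft_torque": the same for the moment, N m; "grip_width": finger opening in m.
Only numpy, scipy, OpenCV 4.12 (cv2) and the standard library are available. Lean on these libraries where they do the work, as an engineer would, in place of code of your own. Each camera call takes 0.05 s, during which the arm holds its last target. There are 200 camera calls.

### The job

On the tube rotator, turn the shaft with its ball-ended lever until the flat of the shaft faces straight up at the setscrew in the hub (lever upright), and let go of the lever. Then take the larger of the two T-handled hex keys, stand it fully down in the socket of the setscrew and tighten clockwise until the screw bears firmly on the flat, at about 0.25 newton metre: more than 0.35 may spoil it. Let go, leaving the key standing in the socket, and do not disturb the other key or the things on the bench.

Things in the scene. Friction and masses are not known exactly. Their poses are not given: they have to be found in the camera images.
- rotator: tube rotator, fixed: white base 140 x 280 x 14 mm (x, y, z), a horizontal steel shaft along its y, 78 mm up, in two 84 mm high pedestals (y = 58, -120 mm). Over the origin an aluminium hub, 60 mm diameter, 50 mm long, with the round setscrew boss (36 mm wide, top at 134 mm) on it. Tube wheel, 120 mm diameter, at y = -88; lever at y = 116. Origin: centre of the underside, below the screw; z up
- mouth (a point): centre of the boss top, 134 mm over the bench, axes as the rotator's; the key goes in straight down. Funnel 29 mm wide narrowing to 20 mm at 5.5 mm down; then the screw's hexagon socket, 14.6 mm across flats, whose rim is 6 mm down (plus 5 mm per rad turned). The floor for the key tip is 26 mm down. A key stopped 5 to 8 mm down is on the rim and drops in when turned to match
- screw: the setscrew, a dark steel screw of 24 mm diameter inside the boss, with a rounded 8 mm point on its underside. It goes down 5 mm per radian (steep thread); origin: centre of its upper end
- screw_turn (a joint): turn of the setscrew, rad, clockwise from above, 0 at the start with two socket corners along the rotator's x; at v the socket is turned -v about z. Thread friction 0.05 to 0.1 N m until the point meets the flat, at 0.9 to 1.35 (varies with bearing play: feel it); then +0.2 N m per 0.1 rad: 0.15 N m is just tight, 0.25 good, over 0.35 too much. On the round of the shaft it stops at 0 to 0.45
- drive_shaft: the shaft as it lies in its bearings (it does not turn with the shaft); 30 mm diameter with one flat along its whole length, cut 4.5 mm deep and 21 mm wide; origin: on the shaft's axis, straight below the setscrew
- shaft (a joint): angle of the shaft, rad: 0 when the flat faces straight up and the lever stands upright; positive when the lever leans towards the rotator's +x. It starts at 0.5 to 1.0, can turn from -1.3 to 1.3, needs about 0.16 N m (2.5 N at the ball) and stays where it is left
- lever_knob (a point): centre of the black ball, 22 mm diameter, on the end of the 10 mm lever rod; 65 mm from the shaft's axis, 116 mm along +y of the rotator from the screw. The flat faces the way the lever points. Pinch it from above, fingers closing along the rotator's y (the ball turns between them), and lead it along its arc
- key: larger T-handled hex key, 120 to 195 g, upright in one hole of the stand: hexagon shank 14 mm across flats (two corners along its x), 85 mm long, an 18 mm round collar 37 to 45 mm up, under a black handle 54 mm long (x), 30 mm thick (y), 30 mm high; tip tapered over 5 mm. Origin: centre of the tip end; z up; handle centre 100 mm up, top 115 mm
- key_handle (a point): centre of the larger key's handle, 100 mm above the tip; x along the handle's length, grip across the 30 mm thickness (y)
- key_tip (a point): centre of the end of the larger key's tip
- small_key: the smaller T-handled hex key, 8 mm, with a handle 42 x 22 x 24 mm, centre 78 mm up; in the other hole of the stand; too small for this screw, to be left alone. Origin: its tip
- stand: grey block fixed to the bench, 50 x 170 x 50 mm (x, y, z) with two square holes (19 mm wide) 55 mm either side of its middle along y, 45 mm deep, so that the key tips stand 5 mm above the bench; origin: centre of its underside
- reagent: bystander: bottle 60 mm diameter, 115 mm tall, orange cap; origin under its centre
- beaker: bystander: glass beaker 70 mm diameter, 85 mm tall; origin under its centre
- tip_box: bystander: blue box of pipette tips with clear lid, 64 x 124 x 57 mm; origin under its centre

How it is judged:
By the outcome, as a careful person would: the job done as asked, in the order asked, and still so for the second after the job is handed in, with the robot touching nothing.
It also fails if it takes over 69 s, if anything falls off the work surface, if the arm or the gripper's body presses on something with over 40 N, if the wrist force passes 120 N, or if a joint passes its speed limit or range.

## Working session

There is one attempt and no reset: what is moved stays moved. The work goes in short steps, Python scripts to look and compute and a shell command to move; the robot and the scene stay as the last step left them, time stands still between calls to the robot, and variables do not carry over. Pictures are saved under pics/ and viewed, about 8 in all and at most 12, crops included, and the job is handed in when it is done.

```bash
mkdir -p pics; ls; python3 - <<'E'
from workcell import readout, viewer
import cv2,numpy as np
o=readout.get_obs()
for k in o: print(k,np.round(o[k],4))
for n in("scene","side"):
    im=viewer.camera(n); cv2.imwrite(f"pics/{n}0.png",im[:,:,::-1]); c=viewer.calibration(n); print(n,c)
print(viewer.calibration("wrist"))
E
```

```text
pics
clock 0.0
joint_pos [-1.223   0.2414  0.0037  1.3352  0.      1.5708]
joint_vel [-0.0004 -0.0012  0.0026  0.0012 -0.001  -0.0006]
tau [ 7.00000e-04 -3.72320e+01  2.52408e+01  1.71000e-02  1.00000e-04
 -0.00000e+00]
eef_pos [ 0.1702 -0.4695  0.2474]
tool_rot [ 9.849e-01  1.730e-01 -2.000e-04 -1.000e-03]
ft_force [-0.2832  0.4604 -0.054 ]
ft_torque [-0.0252  0.0226  0.0077]
grip_width 0.0859
scene {'fx': 532.7285842850373, 'fy': 532.7285842850373, 'cx': 312.44723579425886, 'cy': 233.07953214586914, 'eye': array([ 1.14012549, -0.7086124 ,  0.68091249]), 'rotation': array([ 0.841013  ,  0.2764512 , -0.13189885, -0.44595354])}
side {'fx': 553.9442729163386, 'fy': 553.9442729163386, 'cx': 332.4293168782506, 'cy': 240.56215132226612, 'eye': array([0.21704989, 0.47937645, 0.84273884]), 'rotation': array([-0.34195115,  0.86805487, -0.33581744,  0.12952533])}
{'fx': 359.6607013703709, 'fy': 359.6607013703709, 'cx': 320.481744413881, 'cy': 238.9668383173046, 'eye': array([ 0.24568098, -0.44293822,  0.37195308]), 'rotation': array([ 0.80854329, -0.56711505, -0.09096794,  0.12791834])}
```

View pics/scene0.png

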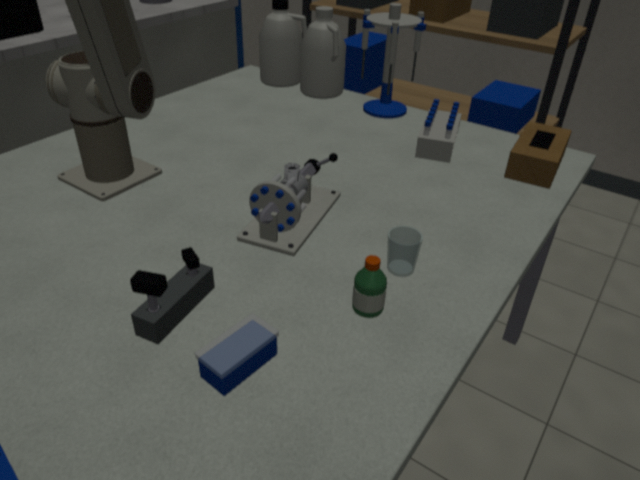

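View pics/side0.png

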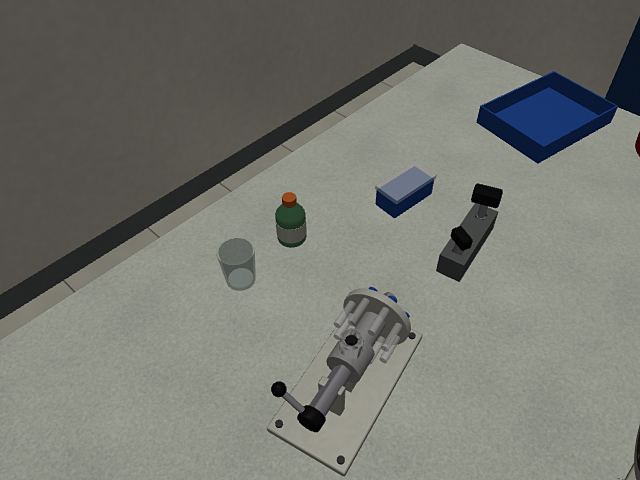

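The scene view shows the rotator with boss near (292,168), the ball at (333,157), and the keys at (149,284) (large) and (190,258) (small). The side view shows the ball at (279,389), the boss at (351,341), the large key at (487,195) and the small one at (461,238).

```bash
cat >h.py <<'E'
import numpy as np,cv2
from scipy.spatial.transform import Rotation as R
from workcell import readout,viewer
def ray(c,uv):
    d=R.from_quat(c["rotation"]).apply([(uv[0]-c["cx"])/c["fx"],(uv[1]-c["cy"])/c["fy"],1.]); return np.array(c["eye"]),d/np.linalg.norm(d)
def plane(c,uv,z):
    e,d=ray(c,uv); return e+d*(z-e[2])/d[2]
def tri(cs,uvs):
    A=np.zeros((3,3));b=np.zeros(3);P=[]
    for c,u in zip(cs,uvs):
        e,d=ray(c,u);M=np.eye(3)-np.outer(d,d);A+=M;b+=M@e;P.append((e,d))
    p=np.linalg.solve(A,b); return p,[round(1e3*np.linalg.norm(np.cross(p-e,d)),1) for e,d in P]
def proj(c,p):
    q=R.from_quat(c["rotation"]).inv().apply(np.array(p)-c["eye"]);return np.array([c["cx"]+c["fx"]*q[0]/q[2],c["cy"]+c["fy"]*q[1]/q[2]])
def blobs(im,mask,box,amin=20):
    m=np.zeros(mask.shape,np.uint8);x0,y0,x1,y1=box;m[y0:y1,x0:x1]=mask[y0:y1,x0:x1]
    n,l,s,ce=cv2.connectedComponentsWithStats(m)
    return [(s[i].tolist(),ce[i].round(2).tolist()) for i in range(1,n) if s[i][4]>=amin]
E
python3 - <<'E'
from h import *
C={}
for n,box in(("scene",(100,120,440,400)),("side",(200,150,540,479))):
    im=cv2.imread(f"pics/{n}0.png"); C[n]=viewer.calibration(n)
    k=(im.max(2)<45).astype(np.uint8)
    print(n,*blobs(im,k,box,12),sep="\n")
a=cv2.resize(cv2.imread("pics/scene0.png")[140:260,230:350],None,fx=3.3,fy=3.3,interpolation=2)
b=cv2.resize(cv2.imread("pics/side0.png")[280:480,260:430],(396,466),interpolation=2)
c=np.zeros((466,800,3),np.uint8);c[:396,:396]=a;c[:,400:796]=b[:,:396];cv2.imwrite("pics/crop1.png",c)
for n,uvs in(("scene",[(340,195),(293,255),(240,237)]),("side",[(268,430),(345,472),(421,336)])):
    for u in uvs: print(n,u,plane(C[n],u,.014).round(4))
E
```

```text
scene
([100, 120, 33, 61, 1577], [114.8, 149.79])
([329, 154, 8, 7, 49], [332.69, 157.12])
([306, 159, 14, 14, 76], [314.21, 164.43])
([182, 248, 18, 27, 333], [190.67, 260.91])
([132, 269, 82, 74, 1741], [174.25, 310.72])
([131, 271, 37, 38, 829], [149.49, 285.37])
([355, 281, 30, 15, 134], [368.2, 290.07])
([354, 307, 26, 10, 61], [365.51, 313.05])
side
([200, 150, 71, 44, 1085], [228.03, 167.48])
([471, 184, 32, 24, 546], [486.34, 195.46])
([436, 215, 61, 67, 694], [460.45, 259.79])
([451, 226, 22, 25, 351], [461.16, 238.15])
([278, 236, 28, 11, 44], [292.45, 242.77])
([345, 335, 13, 11, 104], [350.93, 339.75])
([271, 382, 15, 15, 182], [278.26, 388.95])
([297, 405, 29, 27, 490], [311.23, 418.36])
([276, 420, 6, 8, 20], [278.0, 423.65])
([337, 456, 7, 8, 15], [339.2, 460.53])
scene (340, 195) [0.547  0.2634 0.014 ]
scene (293, 255) [ 0.6044 -0.0027  0.014 ]
scene (240, 237) [ 0.4738 -0.0212  0.014 ]
side (268, 430) [0.5298 0.2828 0.014 ]
side (345, 472) [0.4006 0.2489 0.014 ]
side (421, 336) [ 0.4592 -0.0146  0.014 ]
```

View pics/crop1.png

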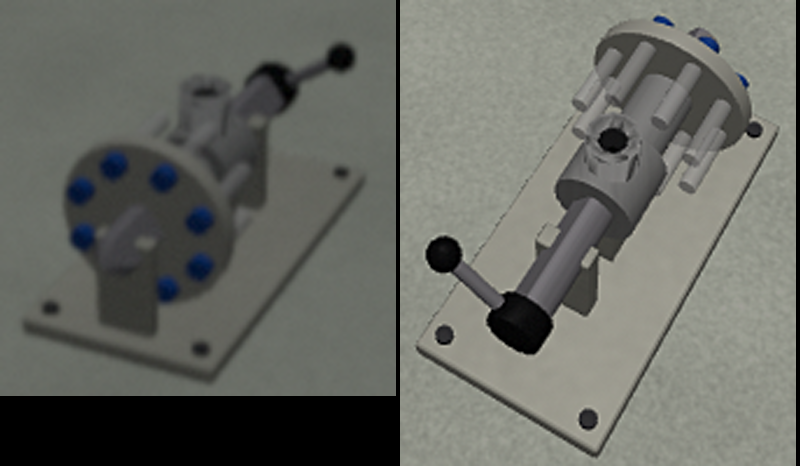

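```bash
python3 - <<'E'
from h import *
S,D=viewer.calibration("scene"),viewer.calibration("side")
for n,a,b,z in(("mouth",(292.1,167.7),(351.3,339.2),.134),("ball",(332.69,157.12),(278.26,388.95),None),("big",(149.5,284.5),(486.6,195.3),.105),("small",(190.7,259),(461.2,238.1),.083),("lev hub",(0,0),(0,0),None)):
    if n=="lev hub":continue
    print(n,*tri([S,D],[a,b]), *( [plane(S,a,z).round(4),plane(D,b,z).round(4)] if z else []))
# plate corner screws on plate top, from crop1
for n,u in(("s",(230+341/3.3,140+172/3.3)),("s",(230+200/3.3,140+349/3.3)),("s",(230+51/3.3,140+308/3.3))): print(n,plane(S,u,.015).round(4))
for u in((444,334),(588,419),(755,130)): print("d",plane(D,(260+(u[0]-400)/2.33,280+u[1]/2.33),.015).round(4))
w=viewer.calibration("wrist");o=readout.get_obs();r=R.from_quat(o["tool_rot"])
print("cam in tool",r.inv().apply(w["eye"]-o["eef_pos"]),(r.inv()*R.from_quat(w["rotation"])).as_matrix().round(3),r.as_matrix().round(3))
E
```

```text
mouth [0.49918223 0.13000164 0.12867146] [np.float64(0.6), np.float64(0.6)] [0.5058 0.1223 0.134 ] [0.4966 0.1323 0.134 ]
ball [0.52557722 0.25525655 0.11398738] [np.float64(0.4), np.float64(0.4)]
big [ 0.53394348 -0.30639037  0.10218091] [np.float64(1.8), np.float64(1.8)] [ 0.5388 -0.3077  0.105 ] [ 0.5317 -0.3051  0.105 ]
small [ 0.51444411 -0.19751282  0.08012703] [np.float64(1.3), np.float64(1.3)] [ 0.5188 -0.1994  0.083 ] [ 0.5125 -0.1961  0.083 ]
s [0.527  0.2635 0.015 ]
s [0.5813 0.0191 0.015 ]
s [ 0.4748 -0.0045  0.015 ]
d [0.5249 0.2643 0.015 ]
d [0.4169 0.2404 0.015 ]
d [ 0.4702 -0.004   0.015 ]
cam in tool [ 0.08000316  0.0004503  -0.1244573 ] [[-0.001 -0.951 -0.31 ]
 [ 1.    -0.001 -0.   ]
 [ 0.    -0.31   0.951]] [[ 0.94   0.341 -0.001]
 [ 0.341 -0.94   0.002]
 [-0.    -0.002 -1.   ]]
```

Estimates agree: rotator origin is about (0.499, 0.130) with yaw 0.220, and the lever is at about +0.97 rad. Next I move above the ball.

```bash
python3 -m crank '0 0 0 0 0 0.064 -0.3;0 0 0 0 0 0.064 -0.3;.026 -.032 0 0 0 0 -0.3;.026 -.032 0 0 0 0 -0.3;.026 -.032 0 0 0 0 -0.3;.026 -.032 0 0 0 0 -0.3;.026 -.032 0 0 0 0 -0.3;.026 -.032 0 0 0 0 -0.3;.026 -.032 0 0 0 0 -0.3;.026 -.032 0 0 0 0 -0.3;.026 -.032 0 0 0 0 -0.3;.026 -.032 0 0 0 0 -0.3;.026 -.032 0 0 0 0 -0.3;.026 -.032 0 0 0 0 -0.3;.026 -.032 0 0 0 0 -0.3;.026 -.032 0 0 0 0 -0.3;.026 -.032 0 0 0 0 -0.3;.026 -.032 0 0 0 0 -0.3'
cat >>h.py <<'E'
def show(target=None,yaw=None):
    o=readout.get_obs();r=R.from_quat(o["tool_rot"]);m=r.as_matrix()
    print("t",round(o["clock"],2),"pos",o["eef_pos"].round(4),"yaw",round(np.arctan2(m[1,0],m[0,0]),4),"tilt",m[:2,2].round(4),"F",o["ft_force"].round(2),"T",o["ft_torque"].round(3),"w",round(o["grip_width"],4),"j6",round(o["joint_pos"][5],3))
    if target is not None: print(" shift in tool",r.inv().apply(np.array(target)-o["eef_pos"]).round(4))
    if yaw is not None: print(" turn z",round((np.arctan2(m[1,0],m[0,0])-yaw+np.pi)%(2*np.pi)-np.pi,4))
O=np.array([.4991,.13,0]);YAW=.22
def rot(x,y,z): return O+R.from_euler("z",YAW).apply([x,y,z])
E
python3 -c "
from h import *
show(rot(.0535,.116,.16),YAW);print(rot(.0535,.116,.16))"
```

```text
clock: 1.6
eef_pos: [0.4715, 0.1112, 0.2422]
tool_rot: [0.994, 0.11, -0.004, -0.01]
ft_force: [0.8, -0.0, 0.6]
grip_width: 0.0557
t 1.6 pos [0.4715 0.1112 0.2422] yaw 0.2199 tilt [-0.0101  0.0181] F [ 0.78 -0.01  0.63] T [-0.074 -0.067  0.037] w 0.0557 j6 3.142
 shift in tool [ 0.0851 -0.1267  0.0842]
 turn z -0.0001
[0.52599588 0.25487939 0.16      ]
```

The wrist joint sits at its range end, so I'll use the half-turn equivalent grasp.

```bash
python3 -m crank '0 0 0 0 0 -.124 -0.3;0 0 0 0 0 -.124 -0.3;0 0 0 0 0 -.124 -0.3;0 0 0 0 0 -.124 -0.3;0 0 0 0 0 -.124 -0.3;0 0 0 0 0 -.124 -0.3;0 0 0 0 0 -.124 -0.3;0 0 0 0 0 -.124 -0.3;0 0 0 0 0 -.124 -0.3;0 0 0 0 0 -.124 -0.3;0 0 0 0 0 -.124 -0.3;0 0 0 0 0 -.124 -0.3;0 0 0 0 0 -.124 -0.3;0 0 0 0 0 -.124 -0.3;0 0 0 0 0 -.124 -0.3;0 0 0 0 0 -.124 -0.3;0 0 0 0 0 -.124 -0.3;0 0 0 0 0 -.124 -0.3;0 0 0 0 0 -.124 -0.3;0 0 0 0 0 -.124 -0.3'
cat >>h.py <<'E'
def lev(yaw):
    r=R.from_quat(readout.get_obs()["tool_rot"]);t=R.from_euler("z",yaw)*R.from_matrix(np.diag([1.,-1,-1]))
    print(" rotvec in tool to level",(r.inv()*t).as_rotvec().round(4))
E
python3 -c "
from h import *
show(rot(.0535,.116,.18),YAW+np.pi);lev(YAW+np.pi)"
```

```text
clock: 3.27
eef_pos: [0.4686, 0.1183, 0.229]
tool_rot: [0.209, 0.978, 0.003, -0.018]
ft_force: [0.3, 0.2, -0.5]
grip_width: 0.0555
t 3.27 pos [0.4686 0.1183 0.229 ] yaw 2.7202 tilt [-0.034   0.0136] F [ 0.32  0.2  -0.46] T [-0.051 -0.055 -0.008] w 0.0555 j6 0.656
 shift in tool [0.0017 0.1482 0.0489]
 turn z -0.6414
 rotvec in tool to level [ 0.0103 -0.0358 -0.6413]
```

```bash
python3 -m crank '0 0 0 0.002 -.007 -.12 -0.3;0 0 0 0.002 -.007 -.12 -0.3;0 0 0 0.002 -.007 -.12 -0.3;0 0 0 0.002 -.007 -.12 -0.3;0 0 0 0.002 -.006 -.12 -0.3;0 0 0 0 -.002 -.04 -0.3;-.013 .034 0 0 0 0 -.3;-.013 .034 0 0 0 0 -.3;-.013 .034 0 0 0 0 -.3;-.013 .034 0 0 0 0 -.3'
python3 - <<'E'
from h import *
show(rot(.0535,.116,.18),YAW+np.pi);lev(YAW+np.pi)
im=viewer.camera("wrist");cv2.imwrite("pics/w1.png",im[:,:,::-1])
E
```

```text
clock: 4.1
eef_pos: [0.4831, 0.2589, 0.2237]
tool_rot: [-0.118, 0.993, -0.003, -0.005]
ft_force: [1.3, 0.3, -0.4]
grip_width: 0.0553
t 4.1 pos [0.4831 0.2589 0.2237] yaw -2.906 tilt [-0.0099 -0.0069] F [ 1.28  0.34 -0.39] T [-0.018 -0.053  0.018] w 0.0553 j6 0.257
 shift in tool [-0.0413 -0.0137  0.0433]
 turn z 0.0156
 rotvec in tool to level [-0.0045 -0.0112  0.0156]
```

View pics/w1.png

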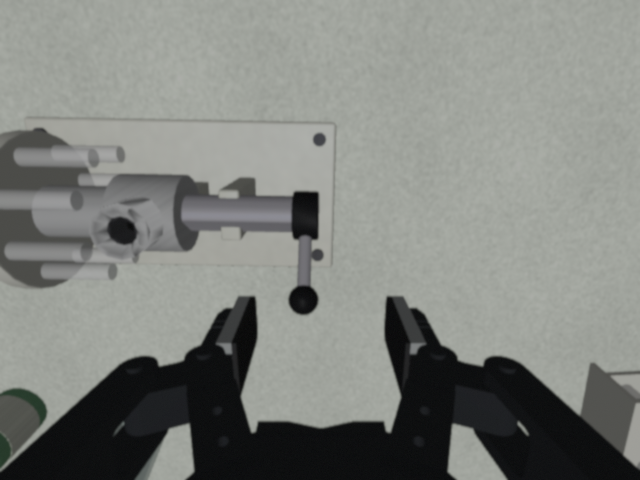

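The wrist view shows the ball at (303,299) between the open fingers, with plate corners at about (335,123) and (331,266), and the boss at (122,231).

```bash
python3 - <<'E'
from h import *
w=viewer.calibration("wrist")
im=cv2.imread("pics/w1.png");k=(im.max(2)<40).astype(np.uint8);bl=[b for b in blobs(im,k,(285,275,330,320))];print(bl)
Ri=R.from_euler("z",-YAW)
for n,u,z in(("ball",(303,299.5),.114),("c1",(335,123),.014),("c2",(331.5,266),.014),("edge",(27,118),.014),("mouth",(122,231),.134),("scr",(319.5,139.5),.015),("scr2",(317.5,255),.015)):
    p=plane(w,u,z);print(n,p.round(4),"in rotator",Ri.apply(p-O).round(4))
E
```

```text
[([290, 287, 27, 27, 576], [302.98, 299.45])]
ball [0.5276 0.2631 0.114 ] in rotator [0.0569 0.1237 0.114 ]
c1 [0.4034 0.2589 0.014 ] in rotator [-0.0653  0.1467  0.014 ]
c2 [0.5358 0.2895 0.014 ] in rotator [0.0706 0.1477 0.014 ]
edge [ 0.464  -0.0054  0.014 ] in rotator [-0.0638 -0.1245  0.014 ]
mouth [0.4983 0.1421 0.134 ] in rotator [0.0018 0.012  0.134 ]
scr [0.4203 0.2489 0.015 ] in rotator [-0.051   0.1332  0.015 ]
scr2 [0.5274 0.2731 0.015 ] in rotator [0.0589 0.1335 0.015 ]
```

```bash
python3 -m crank '-.02 -.007 .01 -.002 -.005 .008 -.3;-.021 -.007 .010 -.002 -.005 .008 -.3;0 0 0 0 0 0 -.3'; python3 -c "
from h import *
show(rot(.0535,.116,.113),YAW+np.pi);lev(YAW+np.pi)"
```

```text
clock: 4.4
eef_pos: [0.5266, 0.2671, 0.2005]
tool_rot: [-0.117, 0.993, 0.003, -0.0]
ft_force: [-0.2, -0.4, -0.1]
grip_width: 0.0553
t 4.4 pos [0.5266 0.2671 0.2005] yaw -2.9065 tilt [-0.0015  0.0049] F [-0.25 -0.39 -0.11] T [-0.021  0.021 -0.028] w 0.0553 j6 0.232
 shift in tool [ 0.0034 -0.0121  0.0874]
 turn z 0.0151
 rotvec in tool to level [ 0.0051 -0.0003  0.0151]
```

```bash
python3 -m crank '0 -.012 .01 .005 0 .015 -.3;0 0 0 0 0 0 -.3;0 0 0 0 0 0 -.3'; python3 - <<'E'
from h import *
show(rot(.0535,.116,.113),YAW+np.pi);lev(YAW+np.pi)
w=viewer.calibration("wrist");im=viewer.camera("wrist")[:,:,::-1].copy();cv2.imwrite("pics/w2.png",im)
k=(im.max(2)<40).astype(np.uint8)
Ri=R.from_euler("z",-YAW)
for b in blobs(im,k,(0,0,640,330),60):
  if b[0][4]<4000:
    p=[plane(w,b[1],z) for z in(.114,.134)];print(b,*[Ri.apply(q-O).round(4) for q in p])
E
```

```text
clock: 4.65
eef_pos: [0.5285, 0.255, 0.1878]
tool_rot: [-0.11, 0.994, -0.0, -0.003]
ft_force: [0.2, 0.8, 0.8]
grip_width: 0.0554
t 4.65 pos [0.5285 0.255  0.1878] yaw -2.9213 tilt [-0.0052 -0.0016] F [0.25 0.82 0.84] T [ 0.063 -0.065  0.02 ] w 0.0554 j6 0.229
 shift in tool [0.0021 0.0004 0.0748]
 turn z 0.0003
 rotvec in tool to level [-0.0004 -0.0055  0.0003]
([308, 133, 30, 58, 1591], [322.47, 159.59]) [-0.004   0.1162  0.114 ] [-0.0059  0.1161  0.134 ]
([80, 155, 33, 34, 862], [96.15, 171.48]) [ 0.0024 -0.0076  0.114 ] [-0.0002  0.0047  0.134 ]
([306, 244, 34, 34, 905], [322.56, 260.49]) [0.0546 0.1164 0.114 ] [0.0468 0.1162 0.134 ]
([237, 298, 19, 32, 391], [248.27, 316.73]) [0.0921 0.0701 0.114 ] [0.0806 0.0746 0.134 ]
([386, 298, 19, 32, 390], [392.71, 316.75]) [0.0921 0.1602 0.114 ] [0.0806 0.1556 0.134 ]
([211, 309, 20, 21, 202], [220.74, 319.84]) [0.0943 0.0527 0.114 ] [0.0825 0.059  0.134 ]
([411, 309, 20, 21, 202], [420.34, 320.0]) [0.0944 0.1776 0.114 ] [0.0827 0.1713 0.134 ]
```

```bash
python3 -m crank '.001 0 .025 0 -.005 0 -.3;.001 0 .025 0 0 0 -.3;0 0 .025 0 0 0 -.3;0 0 0 0 0 0 -.3'; python3 -c "
from h import *
show(rot(.054,.116,.112),YAW+np.pi);lev(YAW+np.pi)"
```

```text
clock: 5.03
eef_pos: [0.5272, 0.256, 0.1157]
tool_rot: [-0.111, 0.994, 0.002, 0.003]
ft_force: [-0.8, -0.5, -1.5]
grip_width: 0.0555
t 5.03 pos [0.5272 0.256  0.1157] yaw -2.92 tilt [0.0065 0.0039] F [-0.82 -0.48 -1.53] T [-0.083  0.15   0.027] w 0.0555 j6 0.23
 shift in tool [ 0.001  -0.0009  0.0036]
 turn z 0.0016
 rotvec in tool to level [0.0024 0.0072 0.0016]
```

```bash
python3 -m crank '.001 -.001 .003 .0024 .007 0 -.3;0 0 0 0 0 0 1;0 0 0 0 0 0 1;0 0 0 0 0 0 1;0 0 0 0 0 0 1;0 0 0 0 0 0 1;0 0 0 0 0 0 1'; python3 - <<'E'
from h import *
show(rot(.054,.116,.112),YAW+np.pi);lev(YAW+np.pi)
L=.065
th=.99
p=np.array([L*np.sin(th),L*np.cos(th)])
for t in np.linspace(th,0,11)[1:]:
    q=np.array([L*np.sin(t),L*np.cos(t)]);d=q-p;p=q;print(round(t,2),"tool x",(-d[0]).round(4),"z",(-d[1]).round(4))
E
```

```text
clock: 5.62
eef_pos: [0.5269, 0.2554, 0.1184]
tool_rot: [-0.111, 0.994, 0.0, 0.001]
ft_force: [-0.1, -0.1, -3.5]
grip_width: 0.0185
t 5.62 pos [0.5269 0.2554 0.1184] yaw -2.9194 tilt [0.0028 0.0012] F [-0.11 -0.09 -3.46] T [ 0.019  0.07  -0.028] w 0.0185 j6 0.229
 shift in tool [ 0.0006 -0.0003  0.0064]
 turn z 0.0022
 rotvec in tool to level [0.0006 0.003  0.0022]
0.89 tool x 0.0038 z -0.0052
0.79 tool x 0.0043 z -0.0048
0.69 tool x 0.0047 z -0.0043
0.59 tool x 0.0051 z -0.0039
0.5 tool x 0.0055 z -0.0033
0.4 tool x 0.0058 z -0.0028
0.3 tool x 0.0061 z -0.0022
0.2 tool x 0.0062 z -0.0016
0.1 tool x 0.0064 z -0.001
0.0 tool x 0.0064 z -0.0003
```

```bash
python3 -m crank '0 0 0 0 0 0 1'; python3 - <<'E'
from h import *
show()
im=viewer.camera("wrist")[:,:,::-1].copy();b=viewer.camera("side")[:,:,::-1]
c=np.zeros((480,800,3),np.uint8);c[:,:400]=cv2.resize(im[150:390,220:420],(400,480));c[:,400:]=cv2.resize(b[300:480,220:370],(400,480));cv2.imwrite("pics/g1.png",c)
E
```

```text
clock: 5.7
eef_pos: [0.5269, 0.2554, 0.1184]
tool_rot: [-0.111, 0.994, 0.001, 0.001]
ft_force: [0.2, -0.7, -3.6]
grip_width: 0.0189
t 5.7 pos [0.5269 0.2554 0.1184] yaw -2.9194 tilt [0.0028 0.0014] F [ 0.19 -0.68 -3.57] T [-0.007  0.125 -0.003] w 0.0189 j6 0.229
```

View pics/g1.png

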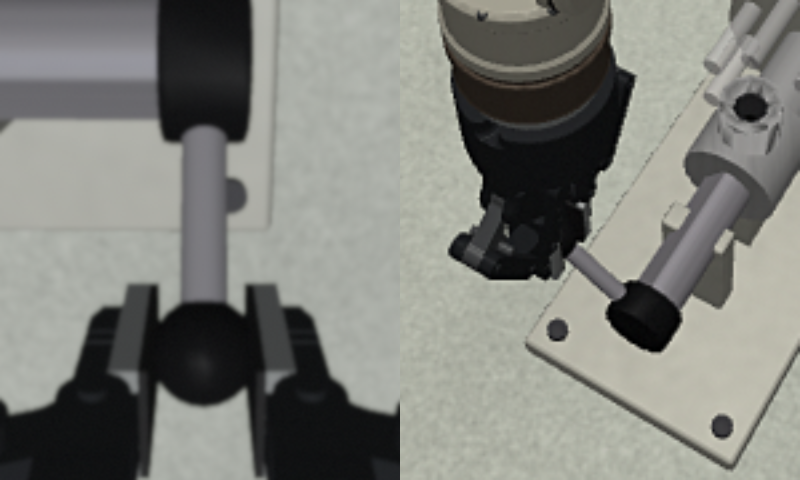

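The ball is firmly between the pads. I'll lead it along the arc.

```bash
python3 -m crank '.0038 0 -.0052 0 0 0 1;.0043 0 -.0048 0 0 0 1;.0047 0 -.0043 0 0 0 1;.0051 0 -.0039 0 0 0 1;.0055 0 -.0033 0 0 0 1;0 0 0 0 0 0 1'; python3 -c "
from h import *
show(rot(0.,.116,.147),YAW+np.pi);lev(YAW+np.pi)"
```

```text
clock: 6.3
eef_pos: [0.5035, 0.2491, 0.1403]
tool_rot: [-0.11, 0.994, -0.001, 0.003]
ft_force: [1.4, -0.7, -7.2]
grip_width: 0.0181
t 6.3 pos [0.5035 0.2491 0.1403] yaw -2.9204 tilt [ 0.0055 -0.0009] F [ 1.4  -0.74 -7.21] T [-0.108 -0.425  0.039] w 0.0181 j6 0.24
 shift in tool [ 0.0303  0.0008 -0.0069]
 turn z 0.0012
 rotvec in tool to level [-0.0021  0.0052  0.0012]
```

```bash
python3 -m crank '.0058 0 -.002 0 0 0 1;.006 0 -.0016 0 0 0 1;.006 0 -.0010 0 0 0 1;.006 0 -.0004 0 0 0 1;.006 0 -.0 0 0 0 1;0 0 0 0 0 0 1'; python3 - <<'E'
from h import *
show(rot(0.,.116,.145),YAW+np.pi);lev(YAW+np.pi)
a=viewer.camera("side")[:,:,::-1];b=viewer.camera("wrist")[:,:,::-1];cv2.imwrite("pics/s2.png",a);cv2.imwrite("pics/w3.png",b)
E
```

```text
clock: 6.8
eef_pos: [0.4705, 0.2433, 0.1484]
tool_rot: [-0.111, 0.994, 0.001, 0.004]
ft_force: [-0.9, -0.0, 0.6]
grip_width: -0.0002
t 6.8 pos [0.4705 0.2433 0.1484] yaw -2.9193 tilt [0.0066 0.0037] F [-0.94 -0.01  0.56] T [-0.014  0.013  0.045] w -0.0002 j6 0.255
 shift in tool [-0.0031 -0.0008  0.0034]
 turn z 0.0023
 rotvec in tool to level [0.0021 0.0073 0.0023]
```

The ball slipped out, because the grasp was too high on it. I'll raise, open, locate the ball and regrip lower.

```bash
python3 -m crank '0 0 -.03 0 0 0 1;-.02 0 -.02 .002 .007 0 -.3;-.02 0 0 0 0 0 -.3;0 0 0 0 0 0 -.3;0 0 0 0 0 0 -.3'; python3 - <<'E'
from h import *
show()
w=viewer.calibration("wrist");im=viewer.camera("wrist")[:,:,::-1].copy();cv2.imwrite("pics/w4.png",im)
k=(im.max(2)<40).astype(np.uint8)
Ri=R.from_euler("z",-YAW)
for b in blobs(im,k,(0,0,640,330),60):
  if b[0][4]<4000:
    print(b,*[Ri.apply(plane(w,b[1],z)-O).round(4) for z in(.125,.135,.14)])
E
```

```text
clock: 7.32
eef_pos: [0.5113, 0.2529, 0.2021]
tool_rot: [-0.111, 0.994, 0.001, 0.001]
ft_force: [0.2, -0.4, -0.2]
grip_width: 0.048
t 7.32 pos [0.5113 0.2529 0.2021] yaw -2.9185 tilt [0.0028 0.0015] F [ 0.2  -0.42 -0.16] T [0.037 0.023 0.005] w 0.048 j6 0.236
([306, 158, 28, 52, 1076], [319.89, 178.67]) [-0.0099  0.1165  0.125 ] [-0.0115  0.1165  0.135 ] [-0.0122  0.1165  0.14  ]
([99, 183, 30, 30, 682], [113.17, 197.72]) [ 0.0012 -0.0008  0.125 ] [-0.0009  0.005   0.135 ] [-0.002  0.008  0.14 ]
([302, 231, 36, 37, 1026], [319.68, 248.94]) [0.0318 0.1165 0.125 ] [0.0282 0.1165 0.135 ] [0.0264 0.1165 0.14  ]
([247, 296, 18, 34, 376], [257.77, 316.15]) [0.0772 0.0773 0.125 ] [0.0713 0.0792 0.135 ] [0.0684 0.0802 0.14  ]
([377, 296, 17, 34, 377], [383.17, 316.06]) [0.077  0.1568 0.125 ] [0.0711 0.1548 0.135 ] [0.0682 0.1538 0.14  ]
([221, 308, 20, 22, 232], [230.72, 319.05]) [0.0793 0.06   0.125 ] [0.0734 0.0628 0.135 ] [0.0704 0.0642 0.14  ]
([401, 308, 20, 22, 229], [410.21, 319.19]) [0.0792 0.1742 0.125 ] [0.0732 0.1713 0.135 ] [0.0703 0.1699 0.14  ]
```

View pics/w4.png

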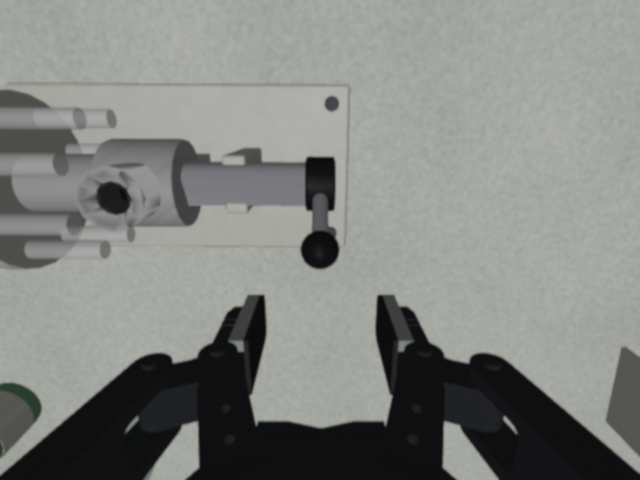

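Ball at (320,249), so the lever is now at about +0.44 rad. I'll regrip about 7 mm deeper.

```bash
python3 -c "
from h import *
show(rot(.0275,.1165,.130),YAW+np.pi);lev(YAW+np.pi)"
```

```text
t 7.37 pos [0.5111 0.2529 0.2017] yaw -2.9184 tilt [0.0027 0.0013] F [ 0.78  0.45 -0.56] T [ 0.03  -0.047  0.029] w 0.0551 j6 0.236
 shift in tool [ 0.0112 -0.0008  0.0717]
 turn z 0.0032
 rotvec in tool to level [0.0007 0.0029 0.0032]
```

```bash
python3 -m crank '.0112 -.001 .018 0 .003 .003 -.3;0 0 .018 0 0 0 -.3;0 0 .018 0 0 0 -.3;0 0 .018 0 0 0 -.3;0 0 .003 0 0 0 -.3'; python3 -c "
from h import *
show(rot(.0275,.1165,.130),YAW+np.pi);lev(YAW+np.pi)"
```

```text
clock: 7.78
eef_pos: [0.4964, 0.2485, 0.1242]
tool_rot: [-0.11, 0.994, 0.0, -0.001]
ft_force: [-0.5, -0.2, -0.6]
grip_width: 0.0553
t 7.78 pos [0.4964 0.2485 0.1242] yaw -2.921 tilt [-0.0014  0.0007] F [-0.45 -0.19 -0.6 ] T [-0.02   0.034 -0.006] w 0.0553 j6 0.243
 shift in tool [-0.0043  0.0003 -0.0059]
 turn z 0.0006
 rotvec in tool to level [ 0.001  -0.0012  0.0006]
```

```bash
python3 -m crank '-.004 0 -.004 0 0 0 -.3;0 0 0 0 0 0 1;0 0 0 0 0 0 1;0 0 0 0 0 0 1;0 0 0 0 0 0 1;0 0 0 0 0 0 1;0 0 0 0 0 0 1'; python3 -c "
from h import *
show(rot(.0275,.1165,.130),YAW+np.pi);lev(YAW+np.pi)"
```

```text
clock: 8.37
eef_pos: [0.4982, 0.2488, 0.1296]
tool_rot: [-0.11, 0.994, 0.0, -0.002]
ft_force: [-0.0, -0.9, -3.3]
grip_width: 0.0191
t 8.37 pos [0.4982 0.2488 0.1296] yaw -2.9206 tilt [-0.0049 -0.0003] F [-0.   -0.89 -3.29] T [ 0.042  0.06  -0.008] w 0.0191 j6 0.241
 shift in tool [-0.0024  0.0004 -0.0004]
 turn z 0.001
 rotvec in tool to level [ 0.0008 -0.0049  0.001 ]
```

```bash
python3 -m crank '.005 0 -.002 0 0 0 1;.005 0 -.0014 0 0 0 1;.005 0 -.001 0 0 0 1;0 0 0 0 0 0 1'; python3 -c "
from h import *
show(rot(-.002,.1165,.136),YAW+np.pi);lev(YAW+np.pi)"
```

```text
clock: 8.7
eef_pos: [0.4863, 0.2457, 0.1347]
tool_rot: [-0.11, 0.994, 0.0, 0.002]
ft_force: [2.9, -0.4, -3.9]
grip_width: 0.0193
t 8.7 pos [0.4863 0.2457 0.1347] yaw -2.922 tilt [0.0033 0.0007] F [ 2.89 -0.42 -3.89] T [-0.059 -0.598 -0.44 ] w 0.0193 j6 0.249
 shift in tool [ 0.0148  0.0008 -0.0014]
 turn z -0.0004
 rotvec in tool to level [-0.      0.0033 -0.0004]
```

```bash
python3 -m crank '.005 0 -.001 0 0 0 1;.005 0 0 0 0 0 1;.004 0 0 0 0 0 1;0 0 0 0 0 0 1'; python3 - <<'E'
from h import *
show(rot(-.002,.1165,.136),YAW+np.pi);lev(YAW+np.pi)
w=viewer.calibration("wrist");im=viewer.camera("wrist")[:,:,::-1].copy();cv2.imwrite("pics/w5.png",im)
c=cv2.cvtColor(im,cv2.COLOR_BGR2GRAY);s=viewer.camera("side")[:,:,::-1].copy()
cv2.imwrite("pics/s5.png",np.hstack([cv2.resize(im[150:390,220:420],(400,480)),cv2.resize(s[300:480,220:370],(400,480))]))
E
```

```text
clock: 9.03
eef_pos: [0.4764, 0.243, 0.1372]
tool_rot: [-0.109, 0.994, 0.0, 0.007]
ft_force: [3.6, -1.6, -7.3]
grip_width: 0.0187
t 9.03 pos [0.4764 0.243  0.1372] yaw -2.9236 tilt [0.0147 0.0023] F [ 3.56 -1.6  -7.31] T [ 0.012 -0.971  0.056] w 0.0187 j6 0.256
 shift in tool [0.0045 0.0012 0.0012]
 turn z -0.002
 rotvec in tool to level [-0.0009  0.0149 -0.002 ]
```

View pics/s5.png

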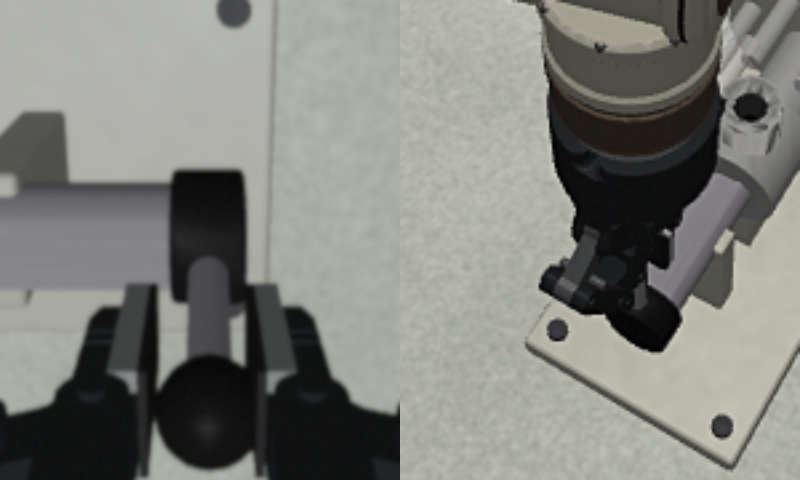

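```bash
python3 - <<'E'
from h import *
w=viewer.calibration("wrist");Ri=R.from_euler("z",-YAW);o=readout.get_obs()
print("tcp",Ri.apply(o["eef_pos"]-O).round(4))
for z in(.13,.138,.142): print(z,Ri.apply(plane(w,(324.5,356),z)-O).round(4))
E
```

```text
tcp [0.0025 0.1153 0.1371]
0.13 [0.0195 0.1166 0.13  ]
0.138 [0.0135 0.1165 0.138 ]
0.142 [0.0105 0.1165 0.142 ]
```

The ball lags at the rear of the pads (lever at about +0.16), so I'll regrip centred and finish.

```bash
python3 -m crank '0 0 0 0 0 0 -.3;0 0 0 0 0 0 -.3;0 0 0 0 0 0 -.3;-.009 .001 0 0 .014 0 -.3;0 0 0 0 0 0 -.3;0 0 0 0 0 0 -.3'; python3 - <<'E'
from h import *
show(rot(.011,.1165,.138),YAW+np.pi);lev(YAW+np.pi)
w=viewer.calibration("wrist");im=viewer.camera("wrist")[:,:,::-1].copy();cv2.imwrite("pics/w6.png",im)
k=(im.max(2)<40).astype(np.uint8);Ri=R.from_euler("z",-YAW)
for b in blobs(im,k,(285,250,365,400),300): print(b,*[Ri.apply(plane(w,b[1],z)-O).round(4) for z in(.140,.143)])
E
```

```text
clock: 9.63
eef_pos: [0.4811, 0.2465, 0.1389]
tool_rot: [-0.11, 0.994, 0.001, -0.004]
ft_force: [-0.6, -0.9, -0.1]
grip_width: 0.0554
t 9.63 pos [0.4811 0.2465 0.1389] yaw -2.9219 tilt [-0.0074  0.0007] F [-0.64 -0.86 -0.07] T [-0.019 -0.014 -0.023] w 0.0554 j6 0.252
 shift in tool [-0.0031 -0.0011  0.0008]
 turn z -0.0003
 rotvec in tool to level [ 0.0023 -0.0071 -0.0003]
([301, 250, 36, 44, 1032], [318.6, 265.86]) [-0.0205  0.1165  0.14  ] [-0.0217  0.1165  0.143 ]
([293, 314, 52, 55, 2250], [318.47, 341.09]) [0.0116 0.1164 0.14  ] [0.0097 0.1164 0.143 ]
```

```bash
python3 -m crank '-.004 -.001 .003 0.002 -.007 0 -.3;0 0 0 0 0 0 1;0 0 0 0 0 0 1;0 0 0 0 0 0 1;0 0 0 0 0 0 1;0 0 0 0 0 0 1;0 0 0 0 0 0 1;.004 0 0 0 0 0 1;.005 0 0 0 0 0 1;.005 0 0 0 0 0 1;0 0 0 0 0 0 1'; cat >>h.py <<'E'
def ball():
    w=viewer.calibration("wrist");im=viewer.camera("wrist")[:,:,::-1].copy();Ri=R.from_euler("z",-YAW)
    print("tcp'",Ri.apply(readout.get_obs()["eef_pos"]-O).round(4))
    g=cv2.GaussianBlur(cv2.cvtColor(im,cv2.COLOR_BGR2GRAY),(3,3),0)
    c=cv2.HoughCircles(g[290:420,260:380],cv2.HOUGH_GRADIENT,1.5,40,param1=80,param2=15,minRadius=22,maxRadius=32)
    if c is not None:
        for q in c[0][:2]: print(q,Ri.apply(plane(w,(260+q[0],290+q[1]),.142)-O).round(4))
    return im
E
python3 - <<'E'
from h import *
show(rot(0,.1165,.141),YAW+np.pi);lev(YAW+np.pi);cv2.imwrite("pics/w7.png",ball())
E
```

```text
clock: 10.6
eef_pos: [0.475, 0.2442, 0.1376]
tool_rot: [-0.11, 0.994, 0.001, 0.007]
ft_force: [3.7, -1.0, -2.5]
grip_width: 0.0187
t 10.6 pos [0.475  0.2442 0.1376] yaw -2.9206 tilt [0.0131 0.0035] F [ 3.74 -0.95 -2.49] T [ 0.094 -0.826  0.131] w 0.0187 j6 0.255
 shift in tool [ 0.0013 -0.0002 -0.0034]
 turn z 0.001
 rotvec in tool to level [0.0006 0.0135 0.001 ]
tcp' [0.0015 0.1167 0.1376]
[60.75 53.25 27.85] [0.0039 0.1164 0.142 ]
[60.75  9.75 22.75] [-0.0151  0.1163  0.142 ]
```

```bash
python3 -m crank '.004 0 0 0 0 0 1;.003 0 0 0 0 0 1;0 0 0 0 0 0 1;0 0 0 0 0 0 1'; python3 - <<'E'
from h import *
show(rot(0,.1165,.141),YAW+np.pi);lev(YAW+np.pi);cv2.imwrite("pics/w8.png",ball())
E
```

```text
clock: 10.98
eef_pos: [0.4699, 0.2428, 0.1381]
tool_rot: [-0.108, 0.994, 0.001, 0.009]
ft_force: [2.3, -0.3, -0.6]
grip_width: 0.019
t 10.98 pos [0.4699 0.2428 0.1381] yaw -2.9244 tilt [0.0174 0.0045] F [ 2.27 -0.33 -0.59] T [ 0.042 -0.673 -0.442] w 0.019 j6 0.262
 shift in tool [-0.0039  0.0001 -0.0028]
 turn z -0.0028
 rotvec in tool to level [ 0.0007  0.0179 -0.0028]
tcp' [-0.0039  0.1164  0.1381]
[62.25 59.25 26.2 ] [0.0017 0.1166 0.142 ]
[60.75  9.75 22.75] [-0.0201  0.1161  0.142 ]
```

```bash
python3 -m crank '0 0 0 0 0 0 -.3;0 0 0 0 0 0 -.3;0 0 0 0 0 0 -.3;0 0 -.03 0 .018 0 -.3;-.02 0 -.03 0 0 0 -.3;-.02 0 0 0 0 0 -.3;0 0 0 0 0 0 -.3;0 0 0 0 0 0 -.3'; python3 - <<'E'
from h import *
show()
w=viewer.calibration("wrist");im=viewer.camera("wrist")[:,:,::-1].copy();cv2.imwrite("pics/w9.png",im)
s=viewer.camera("side")[:,:,::-1].copy();cv2.imwrite("pics/s9.png",s)
k=(im.max(2)<40).astype(np.uint8);Ri=R.from_euler("z",-YAW)
for b in blobs(im,k,(0,0,640,330),300):
  if b[0][4]<5000: print(b,*[Ri.apply(plane(w,b[1],z)-O).round(4) for z in(.134,.143)])
sc=viewer.camera("scene")[:,:,::-1].copy();cv2.imwrite("pics/sc9.png",sc)
S=viewer.calibration("scene");D=viewer.calibration("side")
g=proj(S,rot(0,.116,.143)),proj(D,rot(0,.116,.143));print(g)
for im_,p,n in((sc,g[0],S),(s,g[1],D)):
  x,y=p.astype(int);print(blobs(im_,(im_.max(2)<45).astype(np.uint8),(x-25,y-25,x+25,y+25),15))
E
```

```text
clock: 11.7
eef_pos: [0.5012, 0.2493, 0.1953]
tool_rot: [-0.111, 0.994, -0.002, -0.011]
ft_force: [-1.0, 0.3, 0.2]
grip_width: 0.056
t 11.7 pos [0.5012 0.2493 0.1953] yaw -2.9193 tilt [-0.0213 -0.0064] F [-0.98  0.26  0.23] T [-0.041  0.082  0.026] w 0.056 j6 0.237
([303, 179, 40, 70, 1998], [322.46, 214.71]) [-0.0052  0.1165  0.134 ] [-0.0073  0.1164  0.143 ]
([100, 208, 30, 29, 682], [114.08, 221.97]) [-0.001   0.0045  0.134 ] [-0.0033  0.0099  0.143 ]
([237, 298, 19, 32, 390], [248.25, 316.74]) [0.0558 0.0734 0.134 ] [0.0507 0.0754 0.143 ]
([386, 298, 19, 32, 391], [392.73, 316.8]) [0.0556 0.1576 0.134 ] [0.0506 0.1556 0.143 ]
(array([312.43404836, 141.68911286]), array([309.82375785, 396.88755181]))
[([310, 116, 23, 18, 236], [321.2, 122.36]), ([309, 139, 7, 10, 51], [312.02, 142.55]), ([306, 159, 14, 7, 58], [312.83, 162.14])]
[([284, 371, 4, 15, 24], [284.71, 376.29]), ([297, 390, 28, 31, 441], [310.17, 407.43])]
```

```bash
python3 - <<'E'
from h import *
w=viewer.calibration("wrist");im=cv2.imread("pics/w9.png");s=cv2.imread("pics/s9.png")
D=viewer.calibration("side")
for x in(-.004,0,.004): print(x,"wrist px",proj(w,rot(x,.116,.143)).round(1),"side",proj(D,rot(x,.116,.143)).round(1))
a=cv2.convertScaleAbs(cv2.resize(im[160:280,265:365],(500,600),interpolation=2),alpha=2.5);b=cv2.convertScaleAbs(cv2.resize(s[375:435,285:335],(300,360),interpolation=2),alpha=2.5)
c=np.zeros((600,800,3),np.uint8);c[:,:500]=a;c[:360,500:]=b;cv2.imwrite("pics/l9.png",c)
E
```

```text
-0.004 wrist px [322.1 224.5] side [312.3 398.3]
0 wrist px [322.1 232.1] side [309.8 396.9]
0.004 wrist px [322.1 239.5] side [307.3 395.5]
```

View pics/l9.png

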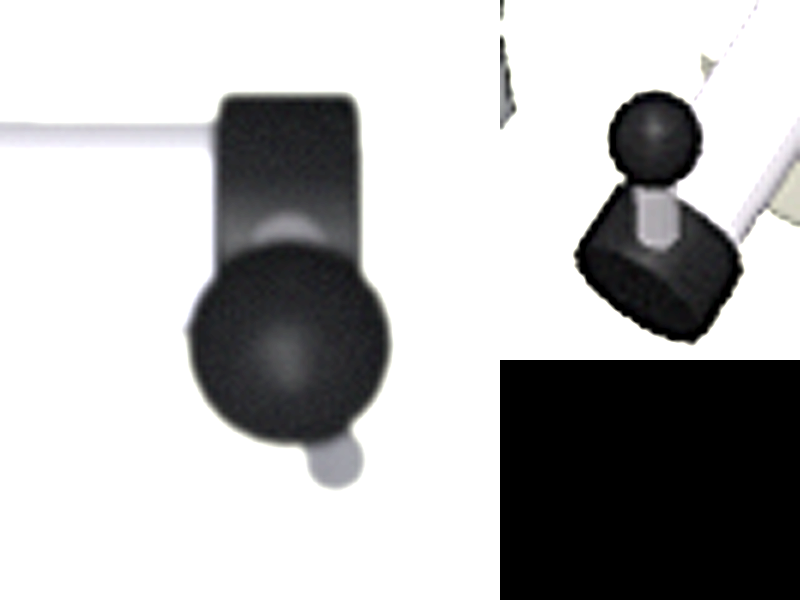

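The lever stands upright within about 2 mm at the ball (roughly -0.02 rad). Next I go above the larger key.

```bash
python3 -m crank '0 0 -.035 0 -.02 0 -.6;.0065 -.039 -.002 0 0 0 -.6;.0065 -.039 -.002 0 0 0 -.6;.0065 -.039 -.002 0 0 0 -.6;.0065 -.039 -.002 0 0 0 -.6;.0065 -.039 0 0 0 0 -.6;.0065 -.039 0 0 0 0 -.6;.0065 -.039 0 0 0 0 -.6;.0065 -.039 0 0 0 0 -.6;.0065 -.039 0 0 0 0 -.6;.0065 -.039 0 0 0 0 -.6;.0065 -.039 0 0 0 0 -.6;.0065 -.039 0 0 0 0 -.6;.0065 -.039 0 0 0 0 -.6;.0065 -.039 0 0 0 0 -.6;0 0 0 0 0 0 -.6;0 0 0 0 0 0 -.6'; python3 - <<'E'
from h import *
show([.534,-.306,.24],YAW+np.pi);lev(YAW+np.pi)
w=viewer.calibration("wrist");im=viewer.camera("wrist")[:,:,::-1].copy();cv2.imwrite("pics/k1.png",im)
print({k:np.array(v).tolist() for k,v in w.items()})
E
```

```text
clock: 13.27
eef_pos: [0.5173, -0.3207, 0.2267]
tool_rot: [-0.119, 0.993, 0.003, -0.017]
ft_force: [-0.6, 0.1, -0.4]
grip_width: 0.0683
t 13.27 pos [ 0.5173 -0.3207  0.2267] yaw -2.9037 tilt [-0.0338  0.0014] F [-0.59  0.06 -0.42] T [ 0.032 -0.012 -0.073] w 0.0683 j6 -0.785
 shift in tool [-0.0193  0.0104 -0.0138]
 turn z 0.0179
 rotvec in tool to level [ 0.0091 -0.0326  0.0177]
{'fx': 359.6607013703709, 'fy': 359.6607013703709, 'cx': 320.481744413881, 'cy': 238.9668383173046, 'eye': [0.4445532246000436, -0.3399322121892732, 0.35369440301831734], 'rotation': [0.6128817350289113, 0.7773856269011529, 0.11410079120657454, 0.08383659941509121]}
```

View pics/k1.png

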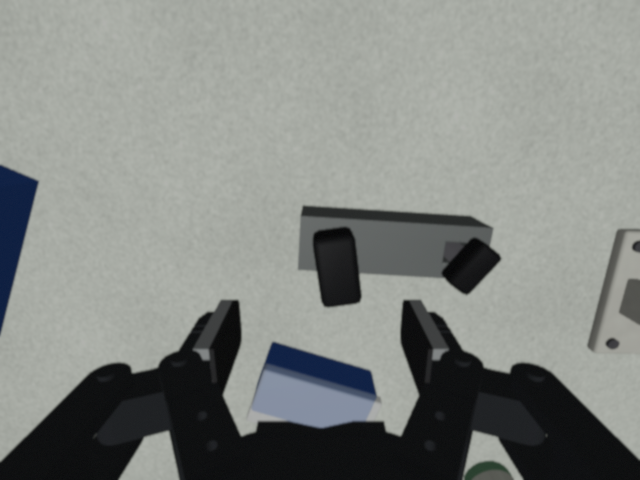

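The wrist view shows the large handle at (338,267), roughly along the image vertical, and the small key at (472,266).

```bash
cat >>h.py <<'E'
def handle(im,w,box,ztop=.120,thr=28):
    k=(cv2.GaussianBlur(im,(3,3),0).max(2)<thr).astype(np.uint8);m=np.zeros_like(k);x0,y0,x1,y1=box;m[y0:y1,x0:x1]=k[y0:y1,x0:x1]
    cs=max(cv2.findContours(m,cv2.RETR_EXTERNAL,cv2.CHAIN_APPROX_NONE)[0],key=cv2.contourArea)[:,0,:]
    P=np.array([plane(w,u,ztop)[:2] for u in cs]);(c,s,a)=cv2.minAreaRect((P*1000).astype(np.float32))
    print("px area",cv2.contourArea(cs),"bbox",cv2.boundingRect(cs),"rect c",np.round(c,1),"size",np.round(s,1),"ang",round(a,2))
    ax=np.radians(a) if s[0]>s[1] else np.radians(a+90)
    ux=np.array([np.cos(ax),np.sin(ax)]);ux*=np.sign(ux[0]);uy=np.array([-ux[1],ux[0]])
    q=P@uy;t=P@ux;mid=np.abs(t-np.median(t))<.012
    for nm,sel in(("+y edge",mid&(q>np.median(q))),("-y edge",mid&(q<np.median(q)))):
        f=np.polyfit(t[sel],q[sel],1);print(nm,"dyaw",round(np.arctan(f[0]),4),"q",round(q[sel].mean(),4))
    print("axis yaw",round(np.arctan2(ux[1],ux[0]),4),"t range",t.min().round(4),t.max().round(4),"q",q.min().round(4),q.max().round(4))
    return ux,uy,t,q
E
python3 - <<'E'
from h import *
im=cv2.imread("pics/k1.png");w={'fx': 359.6607, 'fy': 359.6607, 'cx': 320.4817, 'cy': 238.9668, 'eye': [0.44455, -0.33993, 0.35369], 'rotation': [0.6128817350289113, 0.7773856269011529, 0.11410079120657454, 0.08383659941509121]}
for thr in(28,38):
    ux,uy,t,q=handle(im,w,(305,215,372,315),thr=thr)
    c=ux*(t.max()-.027)+uy*(q.max()-.015);print("centre",c.round(4))
E
```

```text
px area 2648.5 bbox (314, 228, 45, 77) rect c [ 527.5 -305.9] size [54.5 26.7] ang 21.65
+y edge dyaw -0.0266 q -0.466
-y edge dyaw 0.0285 q -0.4917
axis yaw 0.3779 t range 0.3501 0.4047 q -0.4923 -0.4656
centre [ 0.5283 -0.3073]
px area 2761.0 bbox (314, 228, 46, 77) rect c [ 527.6 -305.9] size [55.3 27.5] ang 21.62
+y edge dyaw -0.0158 q -0.4654
-y edge dyaw 0.0367 q -0.492
axis yaw 0.3774 t range 0.3501 0.4054 q -0.4925 -0.465
centre [ 0.5286 -0.3068]
```

```bash
python3 -m crank '-.016 .010 0 .009 -.032 -.065 -.6;0 0 0 0 0 -.066 -.6;0 0 0 0 0 0 -.6;0 0 0 0 0 0 -.6;0 0 0 0 0 0 -.6'; python3 - <<'E'
from h import *
show([.531,-.306,.22],.37+np.pi);lev(.37+np.pi)
w=viewer.calibration("wrist");im=viewer.camera("wrist")[:,:,::-1].copy();cv2.imwrite("pics/k2.png",im)
print(proj(w,[.531,-.306,.12]))
x,y=proj(w,[.531,-.306,.12]).astype(int)
ux,uy,t,q=handle(im,w,(x-45,y-70,x+45,min(y+60,330)),thr=32)
c=ux*(t.max()-.027)+uy*(q.max()-.015);print("centre",c.round(4))
print(ux*(t.max()-.027)+uy*(q.min()+.015))
E
```

```text
clock: 13.73
eef_pos: [0.5283, -0.3, 0.2244]
tool_rot: [-0.187, 0.982, 0.003, -0.002]
ft_force: [0.7, -0.6, 0.3]
grip_width: 0.0682
t 13.73 pos [ 0.5283 -0.3     0.2244] yaw -2.7648 tilt [-0.0056  0.0048] F [ 0.69 -0.57  0.33] T [ 0.068  0.04  -0.069] w 0.0682 j6 -0.894
 shift in tool [-0.0003 -0.0066  0.0044]
 turn z 0.0068
 rotvec in tool to level [ 0.0065 -0.0034  0.0068]
[310.41273612 246.23760098]
px area 2852.0 bbox (292, 204, 42, 76) rect c [ 528.2 -305.5] size [53.1 27.1] ang 21.37
+y edge dyaw 0.0129 q -0.464
-y edge dyaw 0.0196 q -0.4899
axis yaw 0.373 t range 0.3539 0.407 q -0.4905 -0.4635
centre [ 0.5283 -0.3071]
[ 0.52720569 -0.3043378 ]
```

```bash
python3 -m crank '0 -.0055 .03 .006 -.003 -.004 -.6;0 0 .03 0 0 0 -.6;0 0 .03 0 0 0 -.6;0 0 .01 0 0 0 -.6;0 0 0 0 0 0 -.6'; python3 -c "
from h import *
show([.5285,-.3057,.103],.385+np.pi);lev(.385+np.pi)"
```

```text
clock: 14.2
eef_pos: [0.533, -0.3042, 0.1252]
tool_rot: [-0.189, 0.982, -0.003, 0.003]
ft_force: [-0.6, 0.2, -0.4]
grip_width: 0.0681
t 14.2 pos [ 0.533  -0.3042  0.1252] yaw -2.7618 tilt [ 0.0077 -0.0044] F [-0.55  0.21 -0.38] T [-0.002  0.072 -0.003] w 0.0681 j6 -0.898
 shift in tool [0.0048 0.0004 0.0221]
 turn z -0.0052
 rotvec in tool to level [-0.0069  0.0055 -0.0052]
```

```bash
python3 -m crank '.004 0 .021 -.007 .005 -.005 -.6;0 0 0 0 0 0 -.3;0 0 0 0 0 0 0;0 0 0 0 0 0 .2;0 0 0 0 0 0 1;0 0 0 0 0 0 1;0 0 0 0 0 0 1;0 0 0 0 0 0 1;0 0 0 0 0 0 1'; python3 -c "
from h import *
show([.5285,-.3057,.103],.385+np.pi);lev(.385+np.pi)"
```

```text
clock: 14.95
eef_pos: [0.531, -0.3055, 0.1099]
tool_rot: [-0.191, 0.982, -0.001, 0.002]
ft_force: [-0.3, -0.5, -1.7]
grip_width: 0.029
t 14.95 pos [ 0.531  -0.3055  0.1099] yaw -2.758 tilt [ 0.004  -0.0021] F [-0.28 -0.55 -1.67] T [0.078 0.152 0.005] w 0.029 j6 -0.906
 shift in tool [0.0024 0.0008 0.0069]
 turn z -0.0014
 rotvec in tool to level [-0.0035  0.0029 -0.0014]
```

```bash
python3 -m crank '0 0 -.01 0 0 0 1;0 0 -.02 0 0 0 1;0 0 -.025 0 0 0 1;0 0 -.025 0 0 0 1;0 0 -.025 0 0 0 1;0 0 -.025 0 0 0 1;0 0 -.025 0 0 0 1;0 0 -.02 0 0 0 1;0 0 0 0 0 0 1'; python3 - <<'E'
from h import *
show(rot(0,0,.28));
for k in range(-3,4): print(k, [round((YAW+k*np.pi/3+np.pi-.3836-np.pi),3)])
o=readout.get_obs();print(o["joint_pos"].round(3))
s=viewer.camera("side")[:,:,::-1].copy();b=viewer.camera("scene")[:,:,::-1].copy();cv2.imwrite("pics/s10.png",s);cv2.imwrite("pics/sc10.png",b)
S,D=viewer.calibration("scene"),viewer.calibration("side");p=o["eef_pos"]+[0,0,-.105];
print("tip px",proj(S,p),proj(D,p))
x,y=proj(S,p).astype(int);u,v=proj(D,p).astype(int)
c=np.hstack([cv2.resize(b[y-90:y+30,x-50:x+50],(400,480)),cv2.resize(s[v-90:v+30,u-50:u+50],(400,480))]);cv2.imwrite("pics/t10.png",cv2.convertScaleAbs(c,alpha=2))
E
```

```text
clock: 15.7
eef_pos: [0.5319, -0.3057, 0.2985]
tool_rot: [-0.191, 0.982, -0.004, 0.006]
ft_force: [1.7, 0.2, -0.9]
grip_width: 0.0294
t 15.7 pos [ 0.5319 -0.3057  0.2985] yaw -2.7581 tilt [ 0.0126 -0.0058] F [ 1.71  0.16 -0.92] T [-0.025 -0.043 -0.017] w 0.0294 j6 -0.906
 shift in tool [-0.1324  0.4165  0.0155]
-3 [-3.305]
-2 [-2.258]
-1 [-1.211]
0 [-0.164]
1 [0.884]
2 [1.931]
3 [2.978]
[-5.220e-01  4.550e-01  4.410e-01  1.543e+00  1.000e-03 -9.060e-01]
tip px [139.17962564 238.72772617] [496.90800249 159.63983745]
```

View pics/t10.png

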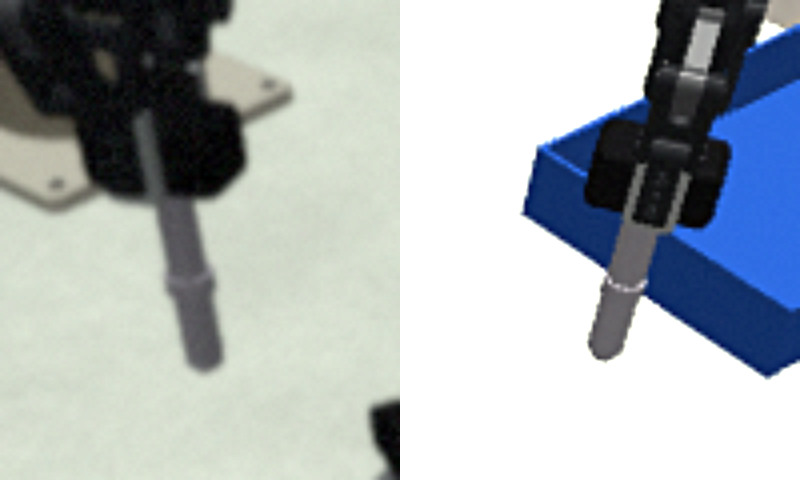

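The key is held upright with its tip where expected. Next I align it with the rotator's x and carry it over.

```bash
python3 -m crank '0 0 0 -.009 .009 .082 1;0 0 0 0 0 .082 1;-.006 .038 0 0 0 0 1;-.006 .038 0 0 0 0 1;-.006 .038 0 0 0 0 1;-.006 .038 0 0 0 0 1;-.006 .038 0 0 0 0 1;-.006 .038 0 0 0 0 1;-.006 .038 0 0 0 0 1;-.006 .038 0 0 0 0 1;-.006 .038 0 0 0 0 1;-.006 .038 0 0 0 0 1;0 0 0 0 0 0 1;0 0 0 0 0 0 1'; python3 -c "
from h import *
show(rot(0,0,.25),YAW+np.pi);lev(YAW+np.pi)"
```

```text
clock: 16.97
eef_pos: [0.4963, 0.0954, 0.263]
tool_rot: [-0.102, 0.994, 0.008, -0.027]
ft_force: [0.8, 0.2, -2.0]
grip_width: 0.0292
t 16.97 pos [0.4963 0.0954 0.263 ] yaw -2.9364 tilt [-0.0555  0.0112] F [ 0.82  0.16 -1.99] T [-0.073 -0.065  0.057] w 0.0292 j6 -0.027
 shift in tool [-0.0105  0.033   0.0132]
 turn z -0.0148
 rotvec in tool to level [ 0.0227 -0.0519 -0.0154]
```

```bash
python3 -m crank '0 0 -.01 .011 -.026 -.008 1;0 0 0 .011 -.026 -.008 1;-.010 .016 0 0 0 0 1;0 .016 0 0 0 0 1;0 0 0 0 0 0 1;0 0 0 0 0 0 1'; python3 -c "
from h import *
show(rot(0,0,.25),YAW+np.pi);lev(YAW+np.pi)"
```

```text
clock: 17.47
eef_pos: [0.4972, 0.1235, 0.2694]
tool_rot: [-0.107, 0.994, -0.002, -0.002]
ft_force: [-0.1, -0.1, -2.0]
grip_width: 0.029
t 17.47 pos [0.4972 0.1235 0.2694] yaw -2.9262 tilt [-0.0027 -0.0046] F [-0.07 -0.14 -1.99] T [0.034 0.046 0.036] w 0.029 j6 0.03
 shift in tool [-0.0033  0.006   0.0194]
 turn z -0.0046
 rotvec in tool to level [-0.0039 -0.0036 -0.0046]
```

```bash
python3 -m crank '-.003 .006 .008 -.004 -.004 -.005 1;0 0 .006 0 0 0 1;0 0 0 0 0 0 1;0 0 0 0 0 0 1'; python3 - <<'E'
from h import *
show(rot(0,0,.25),YAW+np.pi);lev(YAW+np.pi)
o=readout.get_obs();S,D=viewer.calibration("scene"),viewer.calibration("side")
s=viewer.camera("side")[:,:,::-1].copy();b=viewer.camera("scene")[:,:,::-1].copy();p=o["eef_pos"]+[0,0,-.105]
print("tip",proj(S,p),proj(D,p),"mouth",proj(S,rot(0,0,.134)),proj(D,rot(0,0,.134)))
x,y=proj(S,p).astype(int);u,v=proj(D,p).astype(int);print(x,y,u,v)
c=np.hstack([cv2.resize(b[y-60:y+60,x-50:x+50],(400,480),interpolation=2),cv2.resize(s[v-60:v+60,u-50:u+50],(400,480),interpolation=2)]);cv2.imwrite("pics/t11.png",cv2.convertScaleAbs(c,alpha=1.7))
E
```

```text
clock: 17.8
eef_pos: [0.4992, 0.1264, 0.2538]
tool_rot: [-0.108, 0.994, -0.0, 0.001]
ft_force: [0.1, -0.3, -1.8]
grip_width: 0.0291
t 17.8 pos [0.4992 0.1264 0.2538] yaw -2.9261 tilt [ 0.0013 -0.0007] F [ 0.05 -0.32 -1.77] T [ 0.012  0.031 -0.017] w 0.0291 j6 0.033
 shift in tool [-0.0007  0.0035  0.0038]
 turn z -0.0045
 rotvec in tool to level [-0.001   0.0011 -0.0045]
tip [290.8541349  160.09607583] [352.94797325 330.26192802] mouth [291.81348292 165.54086885] [351.05915734 337.26938748]
290 160 352 330
```

View pics/t11.png

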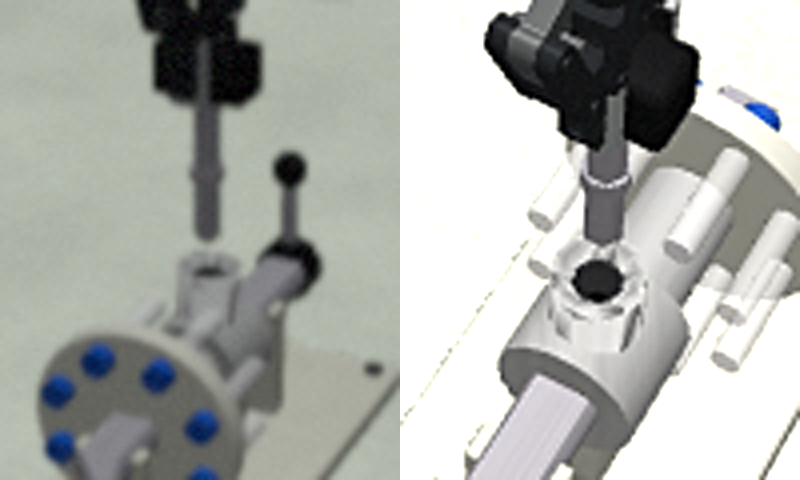

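The scene view shows the tip right over the mouth and the lever upright; the side view shows the shaft's flat facing up. I descend.

```bash
python3 -m crank '-.001 .0035 0 0 0 -.0045 1;0 0 .006 0 0 0 1;0 0 .006 0 0 0 1;0 0 .004 0 0 0 1;0 0 .004 0 0 0 1;0 0 0 0 0 0 1'; python3 -c "
from h import *
show(rot(0,0,.213),YAW+np.pi);lev(YAW+np.pi)"
```

```text
clock: 18.4
eef_pos: [0.4999, 0.1304, 0.2322]
tool_rot: [-0.11, 0.994, -0.0, 0.001]
ft_force: [-0.1, 0.1, -1.7]
grip_width: 0.0294
t 18.4 pos [0.4999 0.1304 0.2322] yaw -2.9212 tilt [ 0.0021 -0.0005] F [-0.14  0.09 -1.72] T [-0.014 -0.024 -0.054] w 0.0294 j6 0.035
 shift in tool [ 0.0009 -0.0002  0.0192]
 turn z 0.0004
 rotvec in tool to level [-0.001   0.0019  0.0004]
```

```bash
python3 -m crank '.0005 0 .004 0 0 0 1;0 0 .004 0 0 0 1;0 0 0 0 0 0 1'; python3 -c "
from h import *
show(rot(0,0,.213),YAW+np.pi);lev(YAW+np.pi)"
```

```text
clock: 18.65
eef_pos: [0.4989, 0.1303, 0.2264]
tool_rot: [-0.11, 0.994, -0.0, 0.002]
ft_force: [-0.7, -0.6, -1.5]
grip_width: 0.0291
t 18.65 pos [0.4989 0.1303 0.2264] yaw -2.921 tilt [ 0.0036 -0.    ] F [-0.73 -0.63 -1.51] T [-0.107  0.545  0.056] w 0.0291 j6 0.035
 shift in tool [-0.     -0.0004  0.0134]
 turn z 0.0006
 rotvec in tool to level [-0.0008  0.0035  0.0006]
```

```bash
python3 -m crank '0 0 .004 0 0 0 1;0 0 .004 0 0 0 1;0 0 .003 0 0 0 1;0 0 0 0 0 0 1'; python3 -c "
from h import *
show(rot(0,0,.213),YAW+np.pi);lev(YAW+np.pi)"
```

```text
clock: 18.98
eef_pos: [0.498, 0.1299, 0.2265]
tool_rot: [-0.11, 0.994, 0.0, 0.006]
ft_force: [-0.1, -0.7, -2.4]
grip_width: 0.0292
t 18.98 pos [0.498  0.1299 0.2265] yaw -2.9211 tilt [0.0125 0.0018] F [-0.07 -0.72 -2.45] T [ 0.052  0.109 -0.009] w 0.0292 j6 0.035
 shift in tool [-0.0009 -0.0002  0.0135]
 turn z 0.0005
 rotvec in tool to level [-0.0009  0.0126  0.0005]
```

```bash
python3 -m crank '-.001 0 .006 0 .012 0 1;0 0 0 0 0 0 1'; python3 -c "
from h import *
show(rot(0,0,.213),YAW+np.pi);lev(YAW+np.pi);print(readout.get_obs()['tau'].round(2))"
```

```text
clock: 19.15
eef_pos: [0.4992, 0.1303, 0.2257]
tool_rot: [-0.11, 0.994, 0.0, 0.003]
ft_force: [-0.6, 0.8, -3.3]
grip_width: 0.0291
t 19.15 pos [0.4992 0.1303 0.2257] yaw -2.921 tilt [0.006  0.0008] F [-0.59  0.76 -3.25] T [-0.063  0.197  0.013] w 0.0291 j6 0.035
 shift in tool [ 0.0003 -0.0003  0.0127]
 turn z 0.0006
 rotvec in tool to level [-0.0005  0.006   0.0006]
[ -0.16 -41.34  27.89  -0.82  -0.07   0.  ]
```

```bash
python3 -m crank '0 0 .005 0 .004 .04 1'; python3 -m crank '0 0 .005 0 .003 .03 1';python3 -m crank '0 0 .005 0 .003 .03 1'; python3 -c "
from h import *
show(rot(0,0,.213),YAW+np.pi);lev(YAW+np.pi)"
```

```text
clock: 19.23
eef_pos: [0.5004, 0.1307, 0.2249]
tool_rot: [-0.09, 0.996, 0.0, 0.004]
ft_force: [-10.3, -2.4, 41.8]
grip_width: 0.0291
clock: 19.32
eef_pos: [0.5012, 0.1309, 0.2245]
tool_rot: [-0.074, 0.997, 0.001, 0.005]
ft_force: [-7.2, -2.1, 25.9]
grip_width: 0.029
clock: 19.4
eef_pos: [0.5018, 0.1312, 0.2237]
tool_rot: [-0.058, 0.998, 0.001, 0.006]
ft_force: [-8.5, -1.6, 16.9]
grip_width: 0.0294
t 19.4 pos [0.5018 0.1312 0.2237] yaw -3.0248 tilt [0.0118 0.0036] F [-8.55 -1.65 16.89] T [-0.523  2.418  0.013] w 0.0294 j6 0.139
 shift in tool [ 0.0029 -0.0009  0.0106]
 turn z -0.1032
 rotvec in tool to level [ 0.0015  0.0122 -0.1032]
```

```bash
python3 -m crank '.004 -.0005 -.002 0 .012 -.05 1;0 0 0 0 0 0 1'; python3 -c "
from h import *
show(rot(0,0,.213),YAW+np.pi);lev(YAW+np.pi)";python3 -m crank '0 0 .004 0 0 0 1';python3 -c "
from h import *
show(rot(0,0,.213),YAW+np.pi);lev(YAW+np.pi)"
```

```text
clock: 19.57
eef_pos: [0.4989, 0.1305, 0.227]
tool_rot: [-0.084, 0.996, 0.001, 0.002]
ft_force: [0.2, -0.1, -1.7]
grip_width: 0.029
t 19.57 pos [0.4989 0.1305 0.227 ] yaw -2.9742 tilt [0.0038 0.003 ] F [ 0.19 -0.09 -1.74] T [ 0.018  0.029 -0.04 ] w 0.029 j6 0.087
 shift in tool [-0.0001 -0.0005  0.014 ]
 turn z -0.0526
 rotvec in tool to level [ 0.0022  0.0043 -0.0526]
clock: 19.65
eef_pos: [0.4998, 0.1307, 0.2233]
tool_rot: [-0.083, 0.997, 0.001, 0.003]
ft_force: [-0.1, 0.8, 1.3]
grip_width: 0.0291
t 19.65 pos [0.4998 0.1307 0.2233] yaw -2.9751 tilt [0.0061 0.0035] F [-0.11  0.79  1.29] T [ 0.027 -0.119  0.01 ] w 0.0291 j6 0.088
 shift in tool [ 0.0009 -0.0006  0.0103]
 turn z -0.0535
 rotvec in tool to level [ 0.0023  0.0067 -0.0535]
```

```bash
S='from h import *;show()'; python3 -m crank '0 0 .003 0 .004 .06 1' >/dev/null; python3 -c "$S"; python3 -m crank '0 0 .002 0 .002 .06 1'>/dev/null; python3 -c "$S"; python3 -m crank '.0005 0 .002 0 .002 .06 1'>/dev/null; python3 -c "$S"; python3 -m crank '.0005 0 .002 0 .002 .06 1'>/dev/null; python3 -c "$S"; python3 -m crank '.0005 0 .002 0 .002 .06 1'>/dev/null; python3 -c "$S"
```

```text
t 19.73 pos [0.5005 0.1308 0.2203] yaw -3.0372 tilt [0.004  0.0032] F [-0.3  -0.35  3.03] T [-0.184  0.309 -0.085] w 0.0293 j6 0.15
t 19.82 pos [0.5007 0.1308 0.2176] yaw -3.1012 tilt [0.0019 0.0029] F [-0.93  0.39 -1.27] T [-0.049  0.27   0.006] w 0.0289 j6 0.214
t 19.9 pos [0.5004 0.1307 0.2144] yaw 3.1179 tilt [-0.0004  0.0025] F [-0.04  0.31 -0.61] T [-0.035 -0.298  0.009] w 0.0293 j6 0.278
t 19.98 pos [0.5005 0.1307 0.2112] yaw 3.0538 tilt [-0.0021  0.0021] F [ 1.61 -0.41 -0.75] T [-0.105 -0.473  0.003] w 0.0292 j6 0.342
t 20.07 pos [0.5012 0.1307 0.2094] yaw 2.9897 tilt [-0.0017  0.002 ] F [-4.36 -2.3  22.91] T [-0.699  1.212  0.007] w 0.0293 j6 0.406
```

It dropped in after turning to match. I relieve the vertical load, then turn in small steps and feel the torque.

```bash
cat >>h.py <<'E'
def st():
    o=readout.get_obs();m=R.from_quat(o["tool_rot"]).as_matrix();y=np.arctan2(m[1,0],m[0,0])%(2*np.pi)
    print("t",round(o["clock"],2),"p",o["eef_pos"].round(4),"cw",round(YAW+np.pi-y,3),"F",o["ft_force"].round(1),"Tz",round(o["ft_torque"][2],3),"tau6",round(o["tau"][5],3),"tilt",m[:2,2].round(3))
E
S='from h import *;st()'; python3 -m crank '.001 0 -.001 0 0 0 1' >/dev/null; python3 -c "$S"; for i in 1; do :; done; python3 -m crank '0 0 0 0 0 .05 1'>/dev/null; python3 -c "$S"; python3 -m crank '0 0 0 0 0 .05 1'>/dev/null; python3 -c "$S"; python3 -m crank '0 0 0.0005 0 0 .05 1'>/dev/null; python3 -c "$S"; python3 -m crank '0 0 .0005 0 0 .05 1'>/dev/null; python3 -c "$S"
```

```text
t 20.15 p [0.5006 0.1307 0.2098] cw 0.375 F [ 0.6 -1.  -1.9] Tz 0.071 tau6 0.302 tilt [-0.001  0.002]
t 20.23 p [0.5009 0.1306 0.2097] cw 0.427 F [-3.5 -1.5  6.2] Tz 0.128 tau6 -0.648 tilt [-0.001  0.001]
t 20.32 p [0.5009 0.1306 0.2095] cw 0.479 F [-2.7 -1.   5.4] Tz 0.166 tau6 -0.349 tilt [-0.001  0.001]
t 20.4 p [0.5009 0.1305 0.2093] cw 0.532 F [-3.8 -1.  10.3] Tz 0.157 tau6 -0.346 tilt [-0.001  0.001]
t 20.48 p [0.5009 0.1304 0.2092] cw 0.584 F [-3.  -0.9  9.6] Tz 0.175 tau6 -0.305 tilt [-0.     0.001]
```

```bash
S='from h import *;st()'; python3 -m crank '0 0 .0005 0 0 .05 1' >/dev/null; python3 -c "$S"; python3 -m crank '.0003 0 0.0003 0 0 .05 1'>/dev/null; python3 -c "$S"; python3 -m crank '.0003 0 0.0003 0 0 .05 1'>/dev/null; python3 -c "$S"; python3 -m crank '0 0 0.0003 0 0 .05 1'>/dev/null; python3 -c "$S"; python3 -m crank '0 0 .0003 0 0 .05 1'>/dev/null; python3 -c "$S"
```

```text
t 20.57 p [0.5008 0.1304 0.2092] cw 0.637 F [-3.  -1.4  9.3] Tz 0.203 tau6 -0.311 tilt [-0.  0.]
t 20.65 p [0.5006 0.1304 0.2093] cw 0.69 F [-1.2 -1.7  6.7] Tz 0.161 tau6 -0.326 tilt [0.001 0.   ]
t 20.73 p [0.5005 0.1304 0.2093] cw 0.742 F [-1.5 -2.   5.8] Tz 0.228 tau6 -0.318 tilt [ 0.001 -0.   ]
t 20.82 p [0.5005 0.1303 0.2092] cw 0.795 F [-3.1 -0.6  7.7] Tz 0.205 tau6 -0.314 tilt [ 0.002 -0.001]
t 20.9 p [0.5005 0.1303 0.2093] cw 0.847 F [-2.7 -0.6  8.3] Tz 0.258 tau6 -0.314 tilt [ 0.002 -0.001]
```

```bash
S='from h import *;st()'; python3 -m crank '0.0003 0 -.0005 0 0 0 1' >/dev/null; python3 -c "$S"; python3 -m crank '0 0 0 0 0 .03 1'>/dev/null; python3 -c "$S"; python3 -m crank '0 0 0 0 0 .03 1'>/dev/null; python3 -c "$S
im=viewer.camera('wrist')[:,:,::-1].copy();cv2.imwrite('pics/w12.png',im)
a=viewer.camera('side')[:,:,::-1];b=viewer.camera('scene')[:,:,::-1]
c=np.zeros((480,800,3),np.uint8);c[:,:400]=cv2.resize(im[200:440,220:420],(400,480));c[:240,400:]=cv2.resize(a[270:390,270:470],(400,240));c[240:,400:]=cv2.resize(b[90:210,190:390],(400,240));cv2.imwrite('pics/t12.png',cv2.convertScaleAbs(c,alpha=1.7))"
```

```text
t 20.98 p [0.5002 0.1304 0.2095] cw 0.849 F [ 0.1 -0.5  1.6] Tz 0.125 tau6 0.339 tilt [ 0.002 -0.001]
t 21.07 p [0.5003 0.1303 0.2094] cw 0.88 F [-2.7 -0.8  5.8] Tz 0.191 tau6 -0.29 tilt [ 0.002 -0.002]
t 21.15 p [0.5003 0.1303 0.2094] cw 0.911 F [-1.9  0.3  6.1] Tz 0.199 tau6 -0.113 tilt [ 0.002 -0.002]
```

View pics/t12.png

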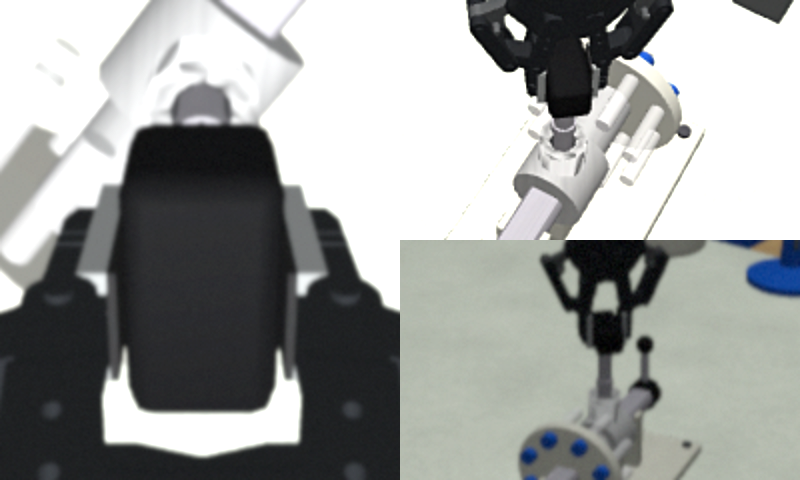

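The last view shows the handle square in the fingers, the key standing in the mouth with its collar just above the boss, and the lever still upright. I keep turning in small steps.

```bash
S='from h import *;st()'; python3 -m crank '0 0 0 0 0 .03 1' >/dev/null; python3 -c "$S"; python3 -m crank '0 0 0 0 0 .03 1'>/dev/null; python3 -c "$S"; python3 -m crank '0 0 0 0 0 .03 1'>/dev/null; python3 -c "$S"; python3 -m crank '0 0 0 0 0 .03 1'>/dev/null; python3 -c "$S"
```

```text
t 21.38 p [0.5003 0.1303 0.2094] cw 0.939 F [-2.3 -0.8  5.3] Tz 0.221 tau6 -0.286 tilt [ 0.002 -0.002]
t 21.47 p [0.5003 0.1303 0.2094] cw 0.97 F [-1.3 -0.8  5.3] Tz 0.234 tau6 -0.115 tilt [ 0.002 -0.002]
t 21.55 p [0.5002 0.1302 0.2093] cw 1.001 F [-2.3 -1.1  5.6] Tz 0.215 tau6 -0.118 tilt [ 0.002 -0.002]
t 21.63 p [0.5002 0.1302 0.2093] cw 1.033 F [-2.2 -0.5  5. ] Tz 0.209 tau6 -0.11 tilt [ 0.002 -0.003]
```

```bash
S='from h import *;st()'; python3 -m crank '0 0 0 0 0 .03 1' >/dev/null; python3 -c "$S"; python3 -m crank '0 0 0 0 0 .03 1'>/dev/null; python3 -c "$S"; python3 -m crank '0 0 0 0 0 .03 1'>/dev/null; python3 -c "$S"
```

```text
t 21.72 p [0.5001 0.1302 0.2093] cw 1.064 F [-2.3 -0.9  6. ] Tz 0.191 tau6 -0.114 tilt [ 0.002 -0.003]
t 21.8 p [0.5001 0.1302 0.2093] cw 1.095 F [-1.7 -0.6  6.1] Tz 0.211 tau6 -0.11 tilt [ 0.002 -0.003]
t 21.88 p [0.5001 0.1302 0.2093] cw 1.126 F [-1.7 -0.5  5.5] Tz 0.184 tau6 -0.111 tilt [ 0.002 -0.003]
```

```bash
S='from h import *;st()'; python3 -m crank '0 0 -.0008 0 0 0 1' >/dev/null; python3 -c "$S"; python3 -m crank '0.0003 0 0 -.003 .002 .03 1'>/dev/null; python3 -c "$S"; python3 -m crank '0 0 -.0003 0 0 .03 1'>/dev/null; python3 -c "$S"
```

```text
t 21.97 p [0.5    0.1302 0.2096] cw 1.126 F [ 0.4  0.7 -1. ] Tz 0.124 tau6 0.298 tilt [ 0.002 -0.003]
t 22.05 p [0.4999 0.1301 0.2094] cw 1.156 F [-1.9 -2.2  8.1] Tz 0.078 tau6 -0.284 tilt [ 0.003 -0.001]
t 22.13 p [0.4999 0.13   0.2094] cw 1.187 F [-1.2 -0.5  2. ] Tz 0.214 tau6 -0.102 tilt [ 0.003 -0.002]
```

```bash
S='from h import *;st()'; python3 -m crank '0 0 -.0002 0 0 .025 1' >/dev/null; python3 -c "$S"; python3 -m crank '0 0 -.0002 0 0 .025 1'>/dev/null; python3 -c "$S"; python3 -m crank '0 0 -.0002 0 0 .025 1'>/dev/null; python3 -c "$S"
```

```text
t 22.22 p [0.4999 0.13   0.2094] cw 1.212 F [-1.5 -0.4  4.3] Tz 0.187 tau6 -0.011 tilt [ 0.003 -0.002]
t 22.3 p [0.4999 0.1299 0.2093] cw 1.237 F [-1.5 -0.1  4.1] Tz 0.22 tau6 0.013 tilt [ 0.003 -0.002]
t 22.38 p [0.4999 0.13   0.2092] cw 1.262 F [-0.9 -0.8  4. ] Tz 0.318 tau6 0.06 tilt [ 0.002 -0.002]
```

```bash
S='from h import *;st()'; python3 -m crank '0 0 0 0 0 0 1' >/dev/null; python3 -c "$S"; python3 -m crank '0 0 0 0 0 .012 1'>/dev/null; python3 -c "$S"; python3 -m crank '0 0 0 0 0 0.012 1'>/dev/null; python3 -c "$S"
```

```text
t 22.47 p [0.4999 0.13   0.2092] cw 1.262 F [-2.  -1.4  6.4] Tz 0.214 tau6 0.428 tilt [ 0.002 -0.002]
t 22.55 p [0.4999 0.13   0.2092] cw 1.272 F [-1.7 -0.7  5.5] Tz 0.31 tau6 0.149 tilt [ 0.002 -0.002]
t 22.63 p [0.4999 0.13   0.2091] cw 1.283 F [-1.9 -0.6  4.6] Tz 0.375 tau6 0.231 tilt [ 0.002 -0.002]
```

```bash
S='from h import *;st()';  python3 -m crank '0 0 0 0 0 .010 1'>/dev/null; python3 -c "$S";  python3 -m crank '0 0 0 0 0 0 1'>/dev/null; python3 -c "$S"; python3 -m crank '0 0 0 0 0 0 1'>/dev/null; python3 -c "$S"
```

```text
t 22.72 p [0.4999 0.13   0.2091] cw 1.292 F [-1.2 -0.6  5.6] Tz 0.391 tau6 0.276 tilt [ 0.002 -0.003]
t 22.8 p [0.4999 0.13   0.2091] cw 1.291 F [-2.5 -0.9  6.2] Tz 0.297 tau6 0.397 tilt [ 0.002 -0.003]
t 22.88 p [0.4999 0.13   0.2091] cw 1.289 F [-1.9  0.   5.8] Tz 0.281 tau6 0.324 tilt [ 0.002 -0.003]
```

Torque is about 0.19 N m above the running plateau, and about 0.28 N m held still. With thread friction that is near the 0.25 target, so I release and retreat upward.

```bash
python3 -m crank '0 0 -.0004 0 0 0 1;0 0 0 0 0 0 .2;0 0 0 0 0 0 0;0 0 0 0 0 0 -.3;0 0 0 0 0 0 -.3;0 0 0 0 0 0 -.3;0 0 -.01 0 0 0 -.3;0 0 -.02 0 0 0 -.3;0 0 -.03 0 0 0 -.3;0 0 -.03 0 0 0 -.3;0 0 -.02 0 0 0 -.3;0 0 0 0 0 0 -.3;0 0 0 0 0 0 -.3'; python3 - <<'E'
from h import *
st()
w=viewer.calibration("wrist");im=viewer.camera("wrist")[:,:,::-1].copy();cv2.imwrite("pics/w13.png",im)
s=viewer.camera("side")[:,:,::-1].copy();b=viewer.camera("scene")[:,:,::-1].copy();cv2.imwrite("pics/s13.png",s);cv2.imwrite("pics/sc13.png",b)
x,y=proj(w,rot(0,0,.223)).astype(int);print(x,y)
handle(im,w,(x-80,y-80,x+80,min(330,y+80)),ztop=.223,thr=32)
print("mouth",O)
S,D=viewer.calibration("scene"),viewer.calibration("side")
def bb(i,c,p,r=28):
    x,y=proj(c,p).astype(int);return proj(c,p).round(1),blobs(i,(i.max(2)<45).astype(np.uint8),(x-r,y-r,x+r,y+r),30)
print("handle",bb(b,S,rot(0,0,.208)),bb(s,D,rot(0,0,.208)))
print("ball",bb(b,S,rot(0,.116,.143),12),bb(s,D,rot(0,.116,.143),12))
s0=cv2.imread("pics/side0.png");b0=cv2.imread("pics/scene0.png")
for nm,a,c,bx in(("small+stand",b0,b,(170,240,220,300)),("tipbox",b0,b,(190,315,285,395)),("bottle/beaker",b0,b,(345,220,425,320))):
    x0,y0,x1,y1=bx;print(nm,"maxdiff>25 px:",int((cv2.absdiff(a,c)[y0:y1,x0:x1].max(2)>25).sum()))
E
```

```text
clock: 23.97
eef_pos: [0.4992, 0.1302, 0.3233]
tool_rot: [0.509, 0.861, -0.002, 0.0]
ft_force: [0.7, 0.2, -0.5]
grip_width: 0.0554
t 23.97 p [0.4992 0.1302 0.3233] cw 1.288 F [ 0.7  0.2 -0.5] Tz 0.003 tau6 0.0 tilt [-0.002 -0.004]
320 247
px area 2986.0 bbox (300, 206, 48, 81) rect c [500.9 130.9] size [27.1 55.7] ang 35.72
+y edge dyaw 0.0082 q 0.4962
-y edge dyaw 0.0395 q 0.4703
axis yaw -0.9474 t range 0.1583 0.214 q 0.4696 0.4967
mouth [0.4991 0.13   0.    ]
handle (array([291.9, 134.5]), [([286, 126, 13, 34, 316], [291.98, 138.49]), ([309, 138, 7, 10, 50], [312.0, 142.26])]) (array([352.6, 308.4]), [([341, 286, 24, 41, 857], [352.27, 306.21])])
ball (array([312.4, 141.7]), [([309, 138, 7, 10, 50], [312.0, 142.26])]) (array([309.8, 396.9]), [([303, 390, 16, 18, 215], [310.17, 398.3])])
small+stand maxdiff>25 px: 0
tipbox maxdiff>25 px: 0
bottle/beaker maxdiff>25 px: 0
```

```bash
python3 - <<'E'
from h import *
w=viewer.calibration("wrist");o=readout.get_obs()
T=R.from_quat(o["tool_rot"]);ce=T.inv().apply(w["eye"]-o["eef_pos"]);cr=T.inv()*R.from_quat(w["rotation"])
# pose at w12: pos .5003 .1303 .2094, cw .911
T2=R.from_euler("z",YAW+np.pi-.911)*R.from_matrix(np.diag([1.,-1,-1]))
w2=dict(w);w2["eye"]=np.array([.5003,.1303,.2094])+T2.apply(ce);w2["rotation"]=(T2*cr).as_quat()
for n,ww,yx in(("w13",w,YAW-1.288),("w12",w2,YAW-.911)):
    im=cv2.imread(f"pics/{n}.png");g=cv2.GaussianBlur(im,(3,3),0).max(2).astype(int)
    for z in(.223,):
        c0=proj(ww,rot(0,0,z));E={1:[],-1:[]}
        for r in range(int(c0[1])-25,int(c0[1])+26,2):
            for sg in(1,-1):
                xs=int(c0[0])+sg*np.arange(5,90);v=g[r,np.clip(xs,0,639)]
                d=np.diff(v);i=np.argmax(d>12)
                if d[i]>12: E[sg].append(plane(ww,(xs[i]+.5,r),z)[:2])
        for sg in(1,-1):
            P=np.array(E[sg])
            if len(P)<8: print(n,sg,len(P));continue
            l=cv2.fitLine((P*1000).astype(np.float32),cv2.DIST_HUBER,0,.01,.01).ravel();a=np.arctan(l[1]/l[0])
            print(n,sg,len(P),"edge yaw - tool yaw",round((a-yx+np.pi/2)%np.pi-np.pi/2,4),"at",l[2:].round(1))
E
```

```text
w13 1 26 edge yaw - tool yaw 0.1248 at [508.9 141. ]
w13 -1 26 edge yaw - tool yaw 0.1452 at [486.1 128.2]
w12 1 13 edge yaw - tool yaw 0.0857 at [505.3 147.6]
w12 -1 17 edge yaw - tool yaw -0.091 at [485.4 122.2]
```

```bash
python3 -c "
from workcell import order
print(order.job_done())"
```

```text
the job is handed in; nothing more can be done
None
```

I turned the lever upright, then put the larger key in the setscrew socket, tightened it clockwise and let go, and handed the job in at about 24 s. The tightening torque is my best estimate, not a clean reading.

- **Lever:** it took three grips, because the ball slipped out of the fingers on the first and lagged in them on the second. After release the ball measured within about 2 mm of upright (about -0.02 rad). The side view showed the flat facing up, and the lever had not moved at the final check.
- **Key in the socket:** it first stopped short and took up to 42 N of push, under the 120 N wrist limit. Turned to match, it dropped to the expected full depth. It now stands over the mouth on its own, with the gripper clear above it.
- **Tightening:** the torque ran at a plateau of about 0.20 N m, then rose from about 1.22 rad of tool turn to 0.39 N m while turning and 0.28–0.30 N m held still at 1.29 rad. The plateau is higher than the 0.05–0.1 N m of thread friction you gave, so the raw reading includes other friction. From the rise and the angle past contact, I put the torque on the screw at about 0.2–0.26 N m. If the raw 0.39 N m is taken at face value, it is over the 0.35 limit.
- **Check that disagreed:** after release the handle stood about 0.13 rad back from where the gripper had held it. That fits within the key's roughly 0.16 rad of play in the socket, but I did not grip it again to prove the screw held its torque.
- **Other things on the bench:** before and after pictures of the smaller key and its end of the stand, the tip box, bottle and beaker show no change.

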